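# Make up the scale-check kit and the coding kit

### The arm

A 7-joint arm with a two-finger parallel gripper is mounted at the origin on the work surface; the furniture and walls round the work are solid. World frame = base frame: x ahead of the robot, y to its left, z up, the work surface at z = 0. Lengths are in m, angles in rad, forces in N, time in s.
With the tool pointing down it reaches from about 0.425 to 0.925 m from the base axis. Payload 6.8 kg.
Tool frame: the origin (TCP) lies on the centre line of the jaws, within the pads' length; the fingertips stand 19 mm ahead of it and the grasp point (between the pads) is the TCP (r.tip_extent is the y of the fingertips in the tool frame, in m); y points along the fingers, z is the direction in which the jaws open and shut, and the axes are right-handed (so a half turn about y gives the same grasp; the last joint's range is limited). The gripper opens to 85 mm and grips with 20 to 120 N. Pads are 22 mm wide; open, the fingers measure 114 mm over their backs; the gripper's body (76 mm by 85 mm) begins 54 mm behind the grasp point. The pads swing forward as they close: fully open they stand 13 mm farther back than shut.
Start: joints at [1.061, 0.477, 0.022, 1.555, -0.011, 1.109, -0.083], TCP at [0.264, -0.621, 0.25] pointing down, gripper open.
Joint ranges: [-2.96, 2.96], [-0.34, 2.1], [-1.41, 1.46], [0.24, 2.44], [-1.37, 4.51], [0.17, 1.92], [-2.96, 2.96]. Speed limits (rad/s): [2.39, 2.39, 3.14, 3.14, 3.14, 3.14, 3.14].

### API

Orientations are given as a rotation vector (axis times angle).
In Python, from bench import r gives the robot as it stands. The module is installed in compiled form; this text tells all that it offers.
- The arm moves only by the tool jog_arm, never from a script. Its argument "motion" is a list of rows, each a list of 3 entries, a list of its own where there are three numbers: the opening, from 0 (shut) to 1 (fully open), then the shift along the tool's x, y, z in m, then the turn, a rotation vector about the tool's x, y, z in degrees. A call has 1 to 10 rows; each row shifts and turns the commanded pose from where the row before left it, along the tool's axes as they then stand; what a row does not reach is not made up. A row lasts 1/12 s, in which the tool goes at most 41.7 mm and 7.16 degrees, less where a joint would pass 70% of its speed; a pose out of reach is approached as far as the arm can. A call with a gripper value outside its range is refused whole. The fingers move at their own pace and stop on an object; "force" is the grip in N (left out, the last holds). Time passes only in rows, so rows that do not move let the fingers close. It gives the time, the measured TCP pose, the force and the opening at its end, in the units of the state.
- r.get_obs(): the state, without advancing time (a new reading comes with each control period).
- r.grab_frame(name): name is "scene" or "top" or "wrist"; returns a dict with "image" (480x640x3 uint8, red, green, blue), "range_z" (480x640 float32, m along the optical axis (not along the pixel's ray), 0 where there is no reading), "fx", "fy", "cx", "cy" (pixels), "xyz" and "orientation" of the camera in the world. Camera axes: x right, y down, z forward; pixel columns grow to the right and rows downward; lengths in m; the calibration is good to about 2 mm. The wrist camera is an equidistant fisheye: a pixel r from the principal point sees the ray r / f radians off the axis. A picture is of the moment at which its call begins.
- r.hand_in(): hands the job in, once; it reports no verdict.
The state is a dict: "clock": time; "joints": joint angles; "qvel": joint speeds; "tau": joint torques, N m; "tcp_pos": TCP position; "orientation": TCP orientation; "contact_force": force on the tool from outside, world axes, zero at the start; "moment": the same for the moment, N m; "grip_width": finger opening in m.
Only numpy, scipy, OpenCV 4.12 (cv2) and the standard library are available. Lean on these libraries where they do the work, as an engineer would, in place of code of your own. Each camera call takes 0.05 s, during which the arm holds its last target.

### The job

Make up two kits from the row of things laid out in front of the robot (not those behind the scale). Scale-check kit: lift the clear hinged flap of the blue box and leave it standing open, then stand the large weight in the box's wider left-hand well and the small weight in its narrower right-hand well. Coding kit: lay the roll of tape flat in the wider left-hand compartment of the grey tray and stand the date stamp upright in the narrower right-hand one; leave the marker pen and the stack of can lids where they are.

Things in the scene. Friction and masses are not known exactly. Their poses are not given: they have to be found in the camera images.
- kit_box: Fixed blue box, 110 (x) x 210 (y) x 70 mm high, walls and floor 5 mm. Origin: centre of underside; x away from the robot (within 0.15 rad), y left, z up. A 4 mm inside wall at y = -10 mm, its top at z = 55, makes two wells 100 mm long in x: left (large weight) y = -8 to 100, centre 46 mm; right (small weight) y = -100 to -12, centre -56 mm. Floor of the left well z = 5, of the right z = 16 mm.
- flap (a joint): Hinge of the clear flap, 110 x 210 x 6 mm, that covers the blue box. 0 = shut, grows as the front edge is lifted, stop at 2.4 rad (leaning back); starts at 0 to 0.2. The axis runs along the box's y through the box's point x = 55, z = 70.5 mm (far rim). The flap weighs 0.12 kg and stays at any angle by friction (1 to 3 N at the knob moves it).
- flap_handle (a point): Grip point on the axis of the flap's black knob (28 mm diameter, rising 43 mm above the flap; the top 21 mm is the cap to grip). With the flap shut it is 80 mm in front of the hinge axis, 41 mm above it, at mid-width; it swings with the flap. Pinched from left and right, the knob can turn between the fingers. Open, it is behind the flap, whose free edge stands 30 mm above it.
- kit_tray: Fixed shallow grey tray, 140 (x) x 212 (y) x 22 mm high, walls and floor 5 mm. Origin: centre of underside; x away from the robot (within 0.15 rad), y left, z up. A 4 mm wall at y = -12 mm, top at z = 22, makes two compartments 130 mm long in x: left (tape) y = -10 to 101, centre 45 mm; right (stamp) y = -101 to -14, centre -57 mm. Their floors are at z = 5 mm.
- weight_large: Large grey check weight with a knobbed top, upright, 61 mm high, about 0.5 kg; it grips as a plain cylinder 38 mm in diameter over its whole height. Origin at the centre of its underside, z up.
- weight_small: Small grey check weight with a knobbed top, upright, 49 mm high, about 0.26 kg; it grips as a plain cylinder 30 mm in diameter over its whole height. Origin at the centre of its underside, z up.
- date_stamp: Date stamp, upright: black base 50 (x) x 56 (y) x 22 mm, thin stem, wooden knob 32 mm in diameter from z = 51 to 86 mm (grip it there). About 0.07 kg. Origin at the centre of its underside, z up.
- tape_roll: Roll of white label tape on an orange core, lying flat: outer diameter 68 mm, open hole 32 mm, 24 mm high, so the ring is 18 mm thick and can be pinched with one finger in the hole (middle of the ring 25 mm from the centre). About 0.06 kg. Origin at the centre of its underside, z up.
- marker: Loose bystander, not to be moved: white marker pen with black cap, 141 x 13 mm, lying on the table; its collider is a flat box 58 (x) x 131 (y) x 13 mm. Origin at the centre of its underside, z up.
- lid_stack: Loose bystander, not to be moved: upright stack of cream can lids, 73 mm in diameter, 86 mm high. Origin at the centre of its underside, z up.
There are look-alikes about, which are no part of the job. Leave any orange or purple look-alike of the weight_large alone.

How it is judged:
By the outcome, as a careful person would: the job done as asked, in the order asked, and still so for the second after the job is handed in, with the robot touching nothing.
It also fails if it takes over 115 s, if anything falls off the work surface, if the arm or the gripper's body presses on something with over 40 N, if the wrist force passes 120 N, or if a joint passes its speed limit or range.

## Working session

There is one attempt and no reset: what is moved stays moved. The work goes in short steps, Python scripts to look and compute and a tool call to move; the robot and the scene stay as the last step left them, time stands still between calls to the robot, and variables do not carry over. Pictures are saved under pics/ and viewed, and the job is handed in when it is done.

Besides the shell and the picture viewer there is one more tool, called after ">>>" as name(argument=value, ...), one argument or row to a line, values as JSON. jog_arm: Moves the arm, as the interface text tells. Its arguments: {"type":"object","properties":{"motion":{"type":"array","items":{"type":"array"}},"force":{"type":"number"}},"required":["motion"]}

```bash
mkdir -p pics; cat > h.py <<'E'
import numpy as np, cv2
from scipy.spatial.transform import Rotation as R
from bench import r
def save(n,f): cv2.imwrite(f'pics/{n}.png', cv2.cvtColor(f['image'],cv2.COLOR_RGB2BGR))
def cloud(f):
    z=f['range_z']; v,u=np.mgrid[:480,:640]
    p=np.stack([(u-f['cx'])/f['fx']*z,(v-f['cy'])/f['fy']*z,z],-1)
    P=p@R.from_rotvec(f['orientation']).as_matrix().T+np.array(f['xyz'])
    P[z==0]=np.nan
    return P
E
python3 - <<'E'
from h import *
for n in ['scene','top','wrist']:
    f=r.grab_frame(n); save(n+'0',f); print(n,f['xyz'],f['orientation'],f['fx'],f['cx'])
    np.savez(n+'0.npz',**f)
print(r.get_obs(), r.tip_extent)
E
```

```text
scene [-0.21164242  0.5434099   0.59107307] [-1.10979088  2.07030579 -1.22179606] 467.4315920362469 327.0857281397324
top [0.28188419 0.01221162 1.32562636] [-2.22110674  1.98472166 -0.19602374] 493.7550749471911 323.5434850052001
wrist [ 0.32887052 -0.59372447  0.37357593] [ 2.41970926 -1.59916151 -0.22832459] 371.64829954431775 315.78284173111814
{'clock': 0.15, 'joints': array([ 1.06093482,  0.47764135,  0.02230432,  1.5562107 , -0.01148807,
        1.10931812, -0.08311398]), 'qvel': array([ 0.00052532, -0.00270985,  0.00049627, -0.00407247,  0.00041196,
        0.00034142,  0.00120458]), 'tau': array([ 1.78671333e-03, -5.96927404e+01,  1.60984464e+00, -2.81491739e+01,
        1.25826956e-02,  6.54153540e-03, -8.01082763e-06]), 'tcp_pos': array([ 0.26379913, -0.6208454 ,  0.24953312]), 'orientation': array([-0.40784094,  2.00216067, -1.99930398]), 'contact_force': array([0.22857392, 0.49986051, 0.31763155]), 'moment': array([0.03857434, 0.01659665, 0.03098127]), 'grip_width': 0.08552617964743472} 0.019
```

View pics/top0.png

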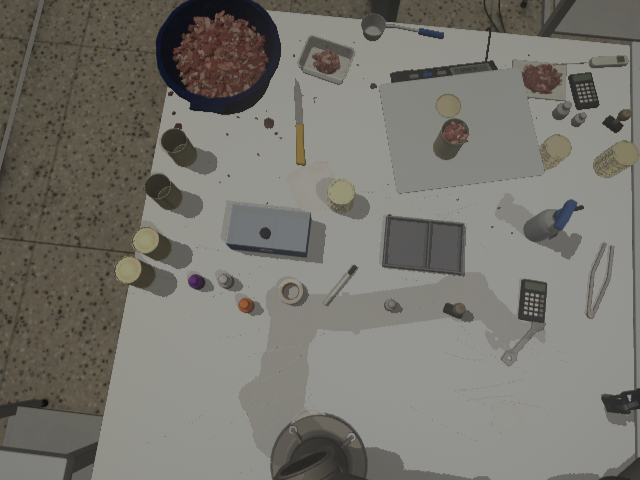

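View pics/scene0.png

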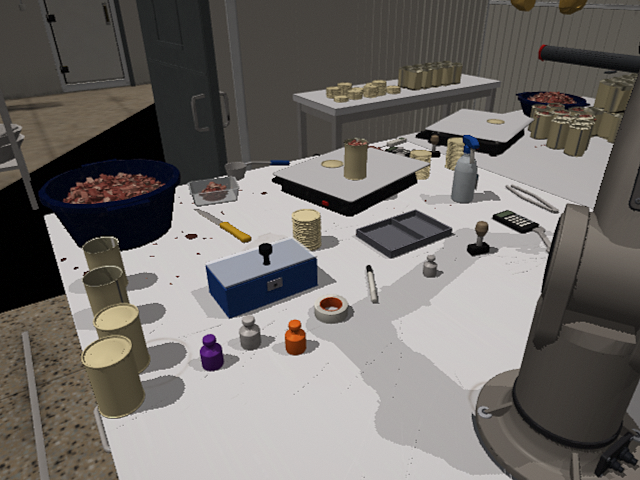

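View pics/wrist0.png

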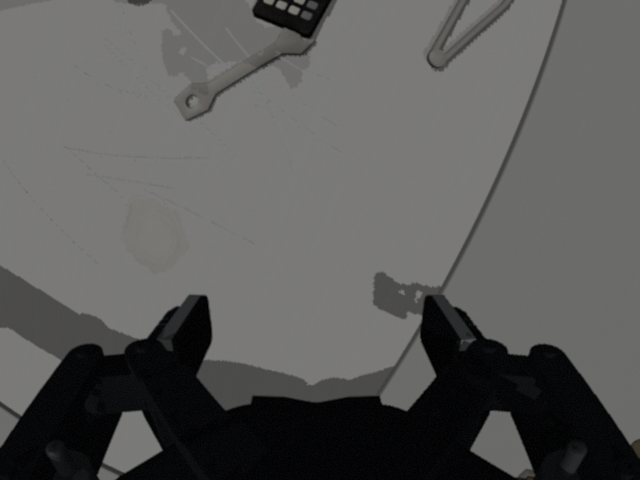

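Top view:
- **Large weight:** grey at (226,281). Look-alikes are purple (196,282) and orange (246,305).
- **Small weight:** grey at (391,305). Others behind the scale are at (563,110) and (579,119).
- **Stamp:** (455,310). Another is behind the scale at (618,120).
- **Tape:** (290,291).
- **Others:** box knob (265,233), tray (424,245), marker (340,285), lid stack (341,195).

Next I'll measure these and take close crops.

```bash
python3 - <<'E'
from h import *
f=dict(np.load('top0.npz')); P=cloud(f)
g=dict(np.load('scene0.npz')); Q=cloud(g)
t=P[330:400,330:430].reshape(-1,3); print('table z',np.nanmedian(t[:,2]))
t=Q[390:440,260:400].reshape(-1,3); print('table z scene',np.nanmedian(t[:,2]))
A=np.concatenate([P.reshape(-1,3),Q.reshape(-1,3)])
src=np.r_[np.zeros(P.size//3),np.ones(Q.size//3)]
for n,(v,u) in dict(WL=(281,226),pur=(282,196),ora=(305,246),tape=(291,280),WS=(305,391),stamp=(310,458),marker=(285,340),lids=(190,341),knob=(233,265)).items():
    c=P[v,u]; 
    for s in (0,1):
        m=(src==s)&(np.hypot(A[:,0]-c[0],A[:,1]-c[1])<0.05)&(A[:,2]>0.006)
        p=A[m]
        if len(p)<5: print(n,s,len(p));continue
        print(n,s,len(p),'c',c.round(3),'min',np.percentile(p,1,0).round(3),'max',np.percentile(p,99,0).round(3),'mean',p.mean(0).round(3))
# box, tray
for n,(v0,v1,u0,u1) in dict(box=(195,265,215,320),tray=(208,280,375,475)).items():
    p=P[v0:v1,u0:u1].reshape(-1,3)
    lo,hi=((.06,.085) if n=='box' else (.015,.03))
    q=p[(p[:,2]>lo)&(p[:,2]<hi)]
    rect=cv2.minAreaRect((q[:,:2]*1000).astype(np.float32)); print(n,len(q),rect,np.median(q[:,2]),cv2.boxPoints(rect).round())
im=cv2.imread('pics/top0.png')[190:340,170:490]; cv2.imwrite('pics/crop1.png',cv2.resize(im,None,fx=2.5,fy=2.5))
im=cv2.imread('pics/scene0.png')[200:390,180:500]; cv2.imwrite('pics/crop2.png',cv2.resize(im,None,fx=2.5,fy=2.5))
E
```

```text
table z -0.0016325490376404295
table z scene -0.0002875712980904832
WL 0 192 c [0.424 0.291 0.056] min [0.41  0.281 0.007] max [0.449 0.318 0.063] mean [0.427 0.296 0.041]
WL 1 560 c [0.424 0.291 0.056] min [0.406 0.281 0.007] max [0.436 0.316 0.061] mean [0.417 0.301 0.035]
pur 0 199 c [0.412 0.368 0.056] min [0.399 0.359 0.008] max [0.435 0.395 0.062] mean [0.416 0.373 0.04 ]
pur 1 638 c [0.412 0.368 0.056] min [0.396 0.359 0.007] max [0.426 0.394 0.062] mean [0.407 0.378 0.034]
ora 0 192 c [0.368 0.23  0.061] min [0.352 0.219 0.008] max [0.387 0.255 0.063] mean [0.369 0.234 0.041]
ora 1 569 c [0.368 0.23  0.061] min [0.349 0.219 0.007] max [0.38  0.253 0.061] mean [0.36  0.239 0.035]
tape 0 265 c [0.418 0.153 0.018] min [0.388 0.104 0.007] max [0.455 0.159 0.028] mean [0.42  0.134 0.022]
tape 1 549 c [0.418 0.153 0.018] min [0.385 0.104 0.007] max [0.45  0.157 0.026] mean [0.413 0.134 0.019]
WS 0 116 c [ 0.41 -0.14  0.05] min [ 0.4   -0.155  0.007] max [ 0.429 -0.125  0.05 ] mean [ 0.413 -0.138  0.032]
WS 1 228 c [ 0.41 -0.14  0.05] min [ 0.397 -0.153  0.006] max [ 0.424 -0.127  0
[... 616 characters left out ...]
ids 1 1002 c [0.692 0.021 0.086] min [ 0.65  -0.013  0.008] max [0.717 0.053 0.088] mean [0.67  0.025 0.06 ]
knob 0 1094 c [0.548 0.199 0.117] min [0.517 0.152 0.014] max [0.595 0.245 0.123] mean [0.549 0.198 0.076]
knob 1 1935 c [0.548 0.199 0.117] min [0.513 0.154 0.007] max [0.591 0.244 0.121] mean [0.533 0.2   0.063]
box 3257 ((574.4954833984375, 200.15814208984375), (210.4600830078125, 111.78335571289062), 89.86426544189453) 0.07613334762768642 [[518.  95.]
 [630.  95.]
 [631. 305.]
 [519. 306.]]
tray 598 ((587.8336181640625, -216.31512451171875), (141.30535888671875, 212.0695343017578), 0.509493350982666) 0.020189519440327652 [[ 516. -111.]
 [ 518. -323.]
 [ 659. -322.]
 [ 658. -110.]]
```

View pics/crop1.png

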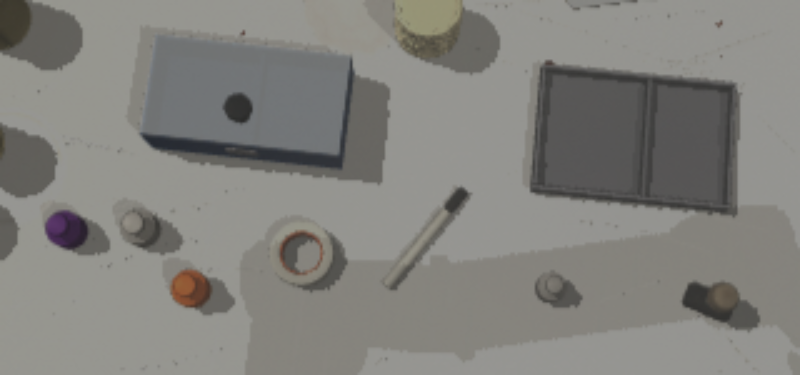

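View pics/crop2.png

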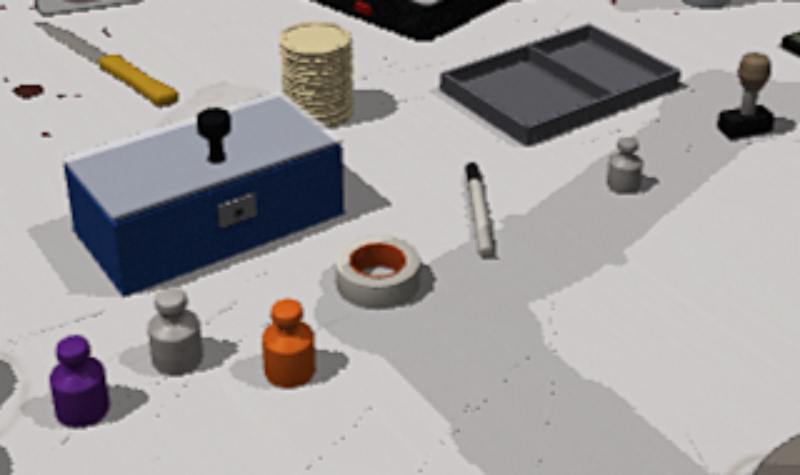

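```bash
python3 - <<'E'
from h import *
o=r.get_obs(); M=R.from_rotvec(o['orientation']).as_matrix(); print(M.round(3))
T=np.array([[1,0,0],[0,0,1],[0,-1,0]]).T  # columns
T=np.stack([[1,0,0],[0,0,-1],[0,1,0]],1).astype(float)
for s in (1,-1):
    D=T@np.diag([s,1,s]); print(s,np.degrees(R.from_matrix(M.T@D).as_rotvec()).round(2))
w=r.grab_frame('wrist'); print('cam in tool',M.T@(w['xyz']-o['tcp_pos']))
for nm in('top0','scene0'):
    P=cloud(dict(np.load(nm+'.npz'))).reshape(-1,3)
    for n,c,lo in (('knob',(.55,.2),.1),('stampknob',(.418,-.303),.055),('WLtop',(.427,.30),.045),('WS',(.412,-.14),.035),('bottle',(.62,-.55),.05)):
        rad=.03 if n!='bottle' else .1
        p=P[(np.hypot(P[:,0]-c[0],P[:,1]-c[1])<rad)&(P[:,2]>lo)]
        print(nm,n,len(p),p.min(0).round(3),p.max(0).round(3))
    p=P[(np.hypot(P[:,0]-.418,P[:,1]+.303)<.05)&(P[:,2]>.006)&(P[:,2]<.03)]; print('base',p.min(0),p.max(0))
E
```

```text
[[-0.92  -0.001  0.391]
 [-0.391  0.001 -0.92 ]
 [ 0.    -1.    -0.001]]
1 [ 3.0000e-02 -1.5698e+02 -1.1000e-01]
-1 [8.000e-02 2.302e+01 2.000e-02]
cam in tool [-0.07048397 -0.12417987  0.00035879]
top0 knob 104 [0.536 0.186 0.105] [0.563 0.212 0.126]
top0 stampknob 125 [ 0.405 -0.321  0.061] [ 0.433 -0.293  0.087]
top0 WLtop 66 [0.417 0.289 0.05 ] [0.439 0.31  0.067]
top0 WS 41 [ 0.406 -0.148  0.04 ] [ 0.424 -0.132  0.051]
top0 bottle 1001 [ 0.621 -0.547  0.05 ] [ 0.695 -0.486  0.202]
base [ 0.39995906 -0.34196508  0.00635401] [ 0.43614456 -0.28257472  0.02562533]
scene0 knob 157 [0.533 0.185 0.1  ] [0.56  0.212 0.123]
scene0 stampknob 162 [ 0.401 -0.323  0.055] [ 0.428 -0.293  0.087]
scene0 WLtop 128 [0.414 0.287 0.045] [0.437 0.309 0.062]
scene0 WS 56 [ 0.403 -0.15   0.035] [ 0.42  -0.134  0.05 ]
scene0 bottle 979 [ 0.615 -0.55   0.05 ] [ 0.691 -0.485  0.2  ]
base [ 0.39775845 -0.33750777  0.00606518] [ 0.43555091 -0.28372139  0.02957426]
```

>>> jog_arm(
  motion=[
    [1, [0, 0, 0], [0, 5.755, 0]],
    [1, [0, 0, 0], [0, 5.755, 0]],
    [1, [0, 0, 0], [0, 5.755, 0]],
    [1, [0, 0, 0], [0, 5.755, 0]],
    [1, [-0.012, 0, -0.034], [0, 0, 0]],
    [1, [-0.012, 0, -0.034], [0, 0, 0]],
    [1, [-0.012, 0, -0.034], [0, 0, 0]],
    [1, [-0.012, 0, -0.034], [0, 0, 0]],
    [1, [-0.012, 0, -0.034], [0, 0, 0]],
    [1, [-0.012, 0, -0.034], [0, 0, 0]],
  ],
  force=30,
)

```text
clock: 1.03
tcp_pos: [0.3362, -0.4155, 0.2502]
orientation: [-0.0, -2.221, 2.221]
contact_force: [-0.1, -0.6, -0.1]
grip_width: 0.0854
```

>>> jog_arm(
  motion=[
    [1, [-0.012, 0, -0.034], [0, 0, 0]],
    [1, [-0.012, 0, -0.034], [0, 0, 0]],
    [1, [-0.012, 0, -0.034], [0, 0, 0]],
    [1, [-0.012, 0, -0.034], [0, 0, 0]],
    [1, [-0.012, 0, -0.034], [0, 0, 0]],
    [1, [-0.012, 0, -0.034], [0, 0, 0]],
    [1, [-0.012, 0, -0.034], [0, 0, 0]],
    [1, [-0.012, 0, -0.034], [0, 0, 0]],
    [1, [-0.012, 0, -0.034], [0, 0, 0]],
    [1, [-0.012, 0, -0.034], [0, 0, 0]],
  ],
)

```text
clock: 1.87
tcp_pos: [0.4562, -0.0756, 0.2505]
orientation: [0.001, 2.221, -2.222]
contact_force: [0.4, -0.4, 0.6]
grip_width: 0.0857
```

>>> jog_arm(
  motion=[
    [1, [-0.0115, 0, -0.0343], [0, 0, 0]],
    [1, [-0.0115, 0, -0.0343], [0, 0, 0]],
    [1, [-0.0115, 0, -0.0343], [0, 0, 0]],
    [1, [-0.0115, 0, -0.0343], [0, 0, 0]],
    [1, [-0.0115, 0, -0.0343], [0, 0, 0]],
    [1, [-0.0115, 0, -0.0343], [0, 0, 0]],
    [1, [-0.0115, 0, -0.0343], [0, 0, 0]],
    [1, [-0.0115, 0, -0.0343], [0, 0, 0]],
    [1, [0, 0, 0], [0, 0, 0]],
  ],
)

```text
clock: 2.62
tcp_pos: [0.5482, 0.2057, 0.2505]
orientation: [-0.009, 2.223, -2.211]
contact_force: [0.1, 0.7, 0.6]
grip_width: 0.0855
```

```bash
python3 - <<'E'
from h import *
f=r.grab_frame('wrist'); save('w1',f)
E
```

```text
(no output)
```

View pics/w1.png

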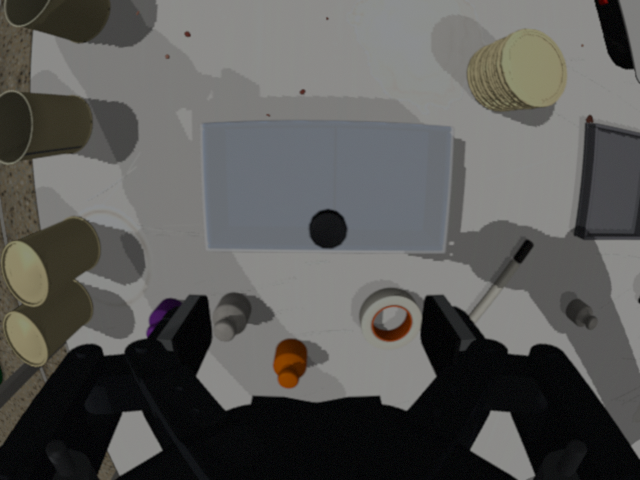

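>>> jog_arm(
  motion=[
    [1, [0, 0.02, 0], [0, 0, 0]],
    [1, [0, 0.03, 0], [0, 0, 0]],
    [1, [0, 0.03, 0], [0, 0, 0]],
    [1, [0, 0.02, 0], [0, 0, 0]],
    [1, [0, 0, 0], [0, 0, 0]],
  ],
)

```text
clock: 3.08
tcp_pos: [0.5451, 0.1944, 0.1459]
orientation: [0.007, -2.213, 2.221]
contact_force: [-1.2, 0.1, 1.1]
grip_width: 0.0853
```

>>> jog_arm(
  motion=[
    [1, [0, 0, 0], [0, 0, 0]],
    [1, [0, 0, 0], [0, 0, 0]],
    [1, [0, 0, 0], [0, 0, 0]],
  ],
)

```text
clock: 3.33
tcp_pos: [0.5491, 0.1973, 0.1522]
orientation: [0.004, 2.221, -2.219]
contact_force: [-0.2, -0.7, 0.5]
grip_width: 0.085
```

>>> jog_arm(
  motion=[
    [1, [0, 0.008, 0], [0, 0, 0]],
    [1, [0, 0.012, 0], [0, 0, 0]],
    [1, [0, 0.012, 0], [0, 0, 0]],
    [1, [0, 0.006, 0], [0, 0, 0]],
    [1, [0, 0.002, 0], [0, 0, 0]],
    [0.2, [0, 0, 0], [0, 0, 0]],
    [0.1, [0, 0, 0], [0, 0, 0]],
    [0.1, [0, 0, 0], [0, 0, 0]],
    [0.1, [0, 0, 0], [0, 0, 0]],
    [0.1, [0, 0, 0], [0, 0, 0]],
  ],
  force=30,
)

```text
clock: 4.17
tcp_pos: [0.5482, 0.1985, 0.1109]
orientation: [0.001, 2.223, -2.218]
contact_force: [0.1, 3.2, 0.6]
grip_width: 0.0263
```

```bash
python3 - <<'E'
from h import *
f=r.grab_frame('wrist'); save('w2',f)
h=np.array([.6285,.0705]); 
def pt(t): return h+np.array([-.08*np.cos(t)+.041*np.sin(t), .08*np.sin(t)+.041*np.cos(t)])
# tool tilt phi: body moves to +X ; about tool z(-Y). 
N=22; ths=np.linspace(0,2.1,N+1); 
for i in range(N):
    d=pt(ths[i+1])-pt(ths[i]); 
    phi=np.radians(20)*i/N
    # tool x axis: -X tilted; body(-tool y)=(sin phi, cos phi) -> tool y=(-s,-c) ; tool x = y cross z
    y=np.array([-np.sin(phi),0,-np.cos(phi)]); z=np.array([0,-1,0]); x=np.cross(y,z)
    D=np.array([d[0],0,d[1]]); print(i,round(ths[i+1],2),(D@x).round(4),(D@y).round(4))
M=R.from_rotvec(r.get_obs()['orientation']).as_matrix()
print((M@R.from_rotvec([0,0,.1]).as_matrix()).round(3)[:,1], r.get_obs()['tcp_pos'],r.get_obs()['grip_width'])
E
```

```text
0 0.1 -0.0043 -0.0074
1 0.19 -0.0048 -0.0071
2 0.29 -0.0054 -0.0067
3 0.38 -0.0059 -0.0062
4 0.48 -0.0064 -0.0057
5 0.57 -0.0068 -0.0052
6 0.67 -0.0072 -0.0046
7 0.76 -0.0076 -0.0041
8 0.86 -0.0079 -0.0034
9 0.95 -0.0081 -0.0028
10 1.05 -0.0083 -0.0022
11 1.15 -0.0084 -0.0015
12 1.24 -0.0085 -0.0008
13 1.34 -0.0086 -0.0001
14 1.43 -0.0086 0.0006
15 1.53 -0.0085 0.0012
16 1.62 -0.0084 0.0019
17 1.72 -0.0082 0.0026
18 1.81 -0.008 0.0032
19 1.91 -0.0077 0.0038
20 2.0 -0.0073 0.0044
21 2.1 -0.007 0.005
[ 0.101  0.002 -0.995] [0.54821715 0.19840717 0.11090092] 0.02667876494118972
```

View pics/w2.png

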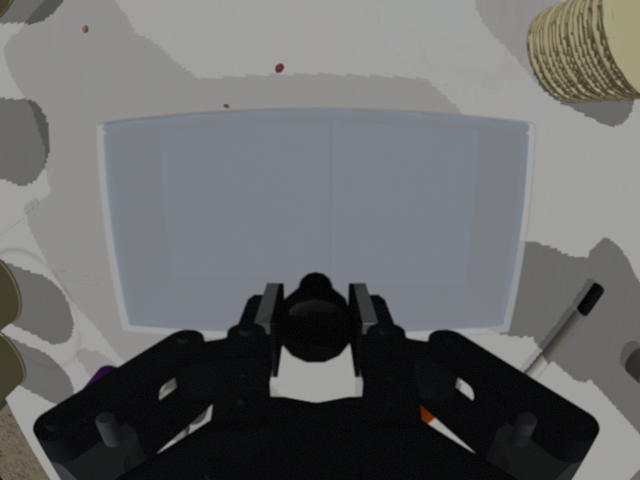

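The wrist view shows the knob held between the pads at (315,320). I'll swing it along the arc.

>>> jog_arm(
  motion=[
    [0.1, [-0.0043, -0.0074, 0], [0, 0, -0.9]],
    [0.1, [-0.0048, -0.0071, 0], [0, 0, -0.9]],
    [0.1, [-0.0054, -0.0067, 0], [0, 0, -0.9]],
    [0.1, [-0.0059, -0.0062, 0], [0, 0, -0.9]],
    [0.1, [-0.0064, -0.0057, 0], [0, 0, -0.9]],
    [0.1, [-0.0068, -0.0052, 0], [0, 0, -0.9]],
    [0.1, [0, 0, 0], [0, 0, 0]],
  ],
)

```text
clock: 4.8
tcp_pos: [0.5836, 0.1985, 0.1478]
orientation: [0.103, -2.175, 2.171]
contact_force: [-2.7, 2.1, 3.1]
grip_width: 0.0267
```

```bash
python3 - <<'E'
from h import *
f=r.grab_frame('scene'); save('s2',f)
E
```

```text
(no output)
```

View pics/s2.png

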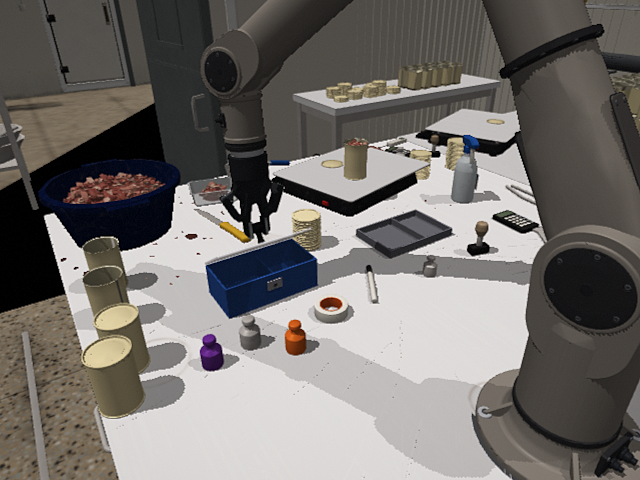

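The flap is following the knob, and the open box now shows at (262,270). I'll carry on.

>>> jog_arm(
  motion=[
    [0.1, [-0.0072, -0.0046, 0], [0, 0, -0.9]],
    [0.1, [-0.0076, -0.0041, 0], [0, 0, -0.9]],
    [0.1, [-0.0079, -0.0034, 0], [0, 0, -0.9]],
    [0.1, [-0.0081, -0.0028, 0], [0, 0, -0.9]],
    [0.1, [-0.0083, -0.0022, 0], [0, 0, -0.9]],
    [0.1, [-0.0084, -0.0015, 0], [0, 0, -0.9]],
    [0.1, [-0.0085, -0.0008, 0], [0, 0, -0.9]],
    [0.1, [-0.0086, -0.0001, 0], [0, 0, -0.9]],
  ],
)

```text
clock: 5.52
tcp_pos: [0.6484, 0.1984, 0.1571]
orientation: [0.235, -2.106, 2.104]
contact_force: [-2.4, 3.6, 2.1]
grip_width: 0.0266
```

>>> jog_arm(
  motion=[
    [0.1, [-0.0086, 0.0006, 0], [0, 0, -0.9]],
    [0.1, [-0.0085, 0.0012, 0], [0, 0, -0.9]],
    [0.1, [-0.0084, 0.0019, 0], [0, 0, -0.9]],
    [0.1, [-0.0082, 0.0026, 0], [0, 0, -0.9]],
    [0.1, [-0.008, 0.0032, 0], [0, 0, -0.9]],
    [0.1, [-0.0077, 0.0038, 0], [0, 0, -0.9]],
    [0.1, [-0.0073, 0.0044, 0], [0, 0, -0.9]],
    [0.1, [-0.007, 0.005, 0], [0, 0, -0.9]],
    [0.1, [0, 0, 0], [0, 0, 0]],
    [0.1, [0, 0, 0], [0, 0, 0]],
  ],
)

```text
clock: 6.35
tcp_pos: [0.7045, 0.1984, 0.1175]
orientation: [0.353, -2.037, 2.033]
contact_force: [2.3, 4.0, 1.6]
grip_width: 0.0265
```

```bash
python3 - <<'E'
from h import *
f=r.grab_frame('wrist'); save('w3',f);f=r.grab_frame('scene'); save('s3',f)
E
```

```text
(no output)
```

View pics/s3.png

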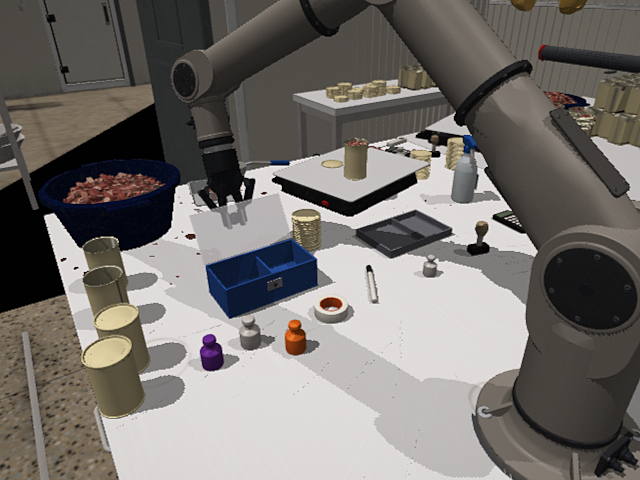

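View pics/w3.png

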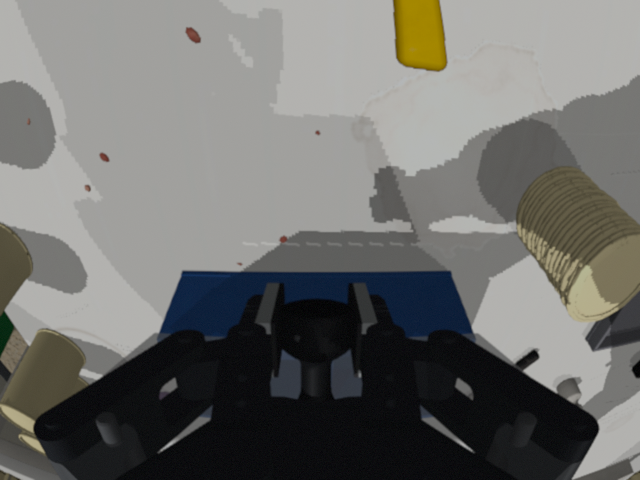

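>>> jog_arm(
  motion=[
    [0.6, [0, 0, 0], [0, 0, 0]],
    [0.6, [0, 0, 0], [0, 0, 0]],
    [0.6, [0, 0, 0], [0, 0, 0]],
    [0.6, [0, -0.01, 0], [0, 0, 0]],
    [0.6, [0, -0.025, 0], [0, 0, 0]],
    [0.6, [0, -0.035, 0], [0, 0, 0]],
    [0.6, [0, -0.035, 0], [0, 0, 0]],
    [0.6, [0, -0.025, 0], [0, 0, 0]],
    [0.6, [0, -0.01, 0], [0, 0, 4.95]],
    [0.6, [0, 0, 0], [0, 0, 4.95]],
  ],
)

```text
clock: 7.28
tcp_pos: [0.7547, 0.1968, 0.2526]
orientation: [0.173, -2.137, 2.133]
contact_force: [0.1, -0.2, 0.5]
grip_width: 0.0514
```

>>> jog_arm(
  motion=[
    [0.6, [0, 0, 0], [0, 0, 4.95]],
    [0.6, [0, 0, 0], [0, 0, 4.95]],
    [0.6, [0, 0, 0], [0, 0, 0]],
  ],
)

```text
clock: 7.53
tcp_pos: [0.7489, 0.1975, 0.2513]
orientation: [0.0, 2.219, -2.22]
contact_force: [-0.4, 0.6, 1.1]
grip_width: 0.0512
```

```bash
python3 - <<'E'
from h import *
o=r.get_obs(); print(o['tcp_pos'],R.from_rotvec(o['orientation']).as_matrix().round(3),o['grip_width'])
f=r.grab_frame('top'); save('t4',f); P=cloud(f).reshape(-1,3)
p=P[(P[:,1]>.1)&(P[:,1]<.3)&(P[:,0]>.62)&(P[:,0]<.72)&(P[:,2]>.09)&(P[:,2]<.18)]
print(len(p)); 
if len(p):
  i=p[:,2].argmax(); print(np.percentile(p,[2,50,98],axis=0).round(3)); k=np.polyfit(p[:,0],p[:,2],1); print('slope',k,np.pi-np.arctan(k[0]))
E
```

```text
[0.74889381 0.19746799 0.25132373] [[-1.     0.002  0.002]
 [-0.002 -0.001 -1.   ]
 [-0.002 -1.     0.001]] 0.05116881501091035
1012
[[0.642 0.199 0.091]
 [0.664 0.251 0.128]
 [0.687 0.298 0.164]]
slope [ 1.66989892 -0.97989392] 2.110361447861788
```

View pics/t4.png

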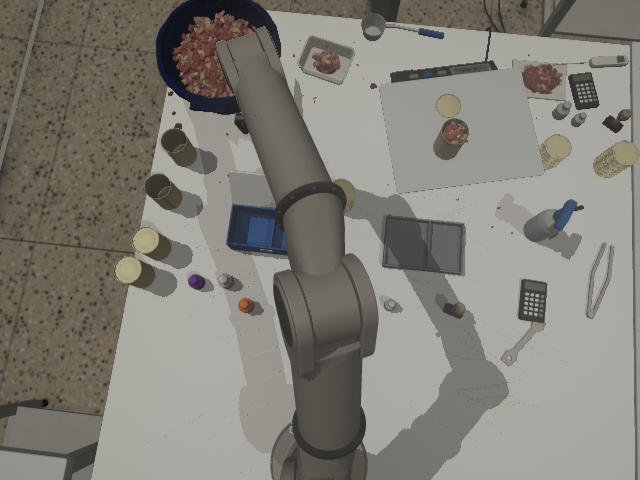

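>>> jog_arm(
  motion=[
    [0.65, [0.016, 0, -0.005], [0, 0, 0]],
    [0.65, [0.03, 0, -0.0095], [0, 0, 0]],
    [0.65, [0.037, 0, -0.0117], [0, 0, 0]],
    [0.65, [0.037, 0, -0.0117], [0, 0, 0]],
    [0.65, [0.037, 0, -0.0117], [0, 0, 0]],
    [0.65, [0.037, 0, -0.0117], [0, 0, 0]],
    [0.65, [0.037, 0, -0.0117], [0, 0, 0]],
    [0.65, [0.037, 0, -0.0117], [0, 0, 0]],
    [0.65, [0.03, 0, -0.0095], [0, 0, 0]],
    [0.65, [0.016, 0, -0.005], [0, 0, 0]],
  ],
)

```text
clock: 8.42
tcp_pos: [0.4348, 0.2984, 0.2505]
orientation: [-0.006, 2.221, -2.221]
contact_force: [-0.4, 0.7, -0.2]
grip_width: 0.0556
```

>>> jog_arm(
  motion=[
    [0.65, [0.008, 0.01, -0.0023], [0, 0, 0]],
    [0.65, [0, 0.025, 0], [0, 0, 0]],
    [0.65, [0, 0.03, 0], [0, 0, 0]],
    [0.65, [0, 0.025, 0], [0, 0, 0]],
    [0.65, [0, 0.015, 0], [0, 0, 0]],
    [0.65, [0, 0.005, 0], [0, 0, 0]],
    [0.65, [0, 0, 0], [0, 0, 0]],
    [0.65, [0, 0, 0], [0, 0, 0]],
  ],
)

```text
clock: 9.08
tcp_pos: [0.4307, 0.2987, 0.1397]
orientation: [-0.001, -2.221, 2.221]
contact_force: [1.1, -0.1, 0.3]
grip_width: 0.055
```

```bash
python3 - <<'E'
from h import *
f=r.grab_frame('wrist'); save('w5',f); o=r.get_obs(); print(o['tcp_pos'],o['grip_width'])
f=r.grab_frame('scene'); save('s5',f)
E
```

```text
[0.43073831 0.29902813 0.1403389 ] 0.05580772868965233
```

View pics/w5.png

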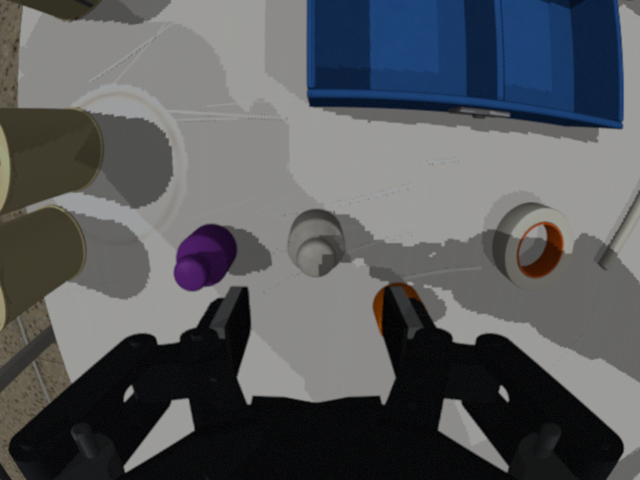

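View pics/s5.png

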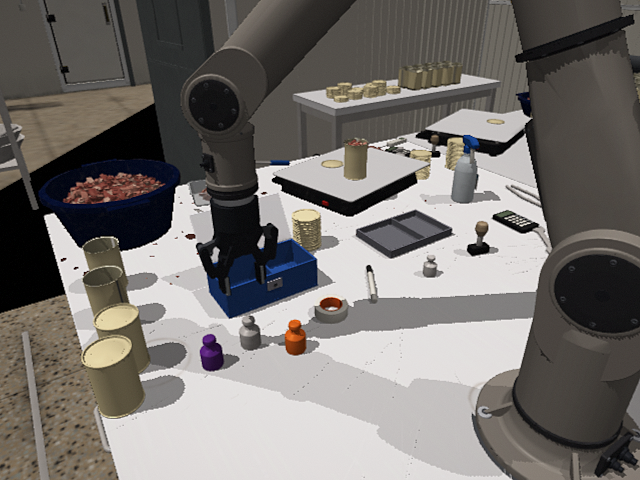

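Grey weight at (316,250) is centred between the fingers, with purple at (205,255) and orange at (395,300) clear of them. I'll descend and grip.

>>> jog_arm(
  motion=[
    [0.65, [0.003, 0.012, 0], [0, 0, 0]],
    [0.65, [0, 0.022, 0], [0, 0, 0]],
    [0.65, [0, 0.026, 0], [0, 0, 0]],
    [0.65, [0, 0.022, 0], [0, 0, 0]],
    [0.65, [0, 0.015, 0], [0, 0, 0]],
    [0.65, [0, 0.008, 0], [0, 0, 0]],
    [0.65, [0, 0.003, 0], [0, 0, 0]],
    [0.65, [0, 0, 0], [0, 0, 0]],
    [0.3, [0, 0, 0], [0, 0, 0]],
    [0.2, [0, 0, 0], [0, 0, 0]],
  ],
  force=60,
)

```text
clock: 10.02
tcp_pos: [0.4272, 0.2991, 0.033]
orientation: [0.002, 2.221, -2.22]
contact_force: [-0.6, -0.6, 1.1]
grip_width: 0.0371
```

>>> jog_arm(
  motion=[
    [0.2, [0, 0, 0], [0, 0, 0]],
    [0.2, [0, 0, 0], [0, 0, 0]],
    [0.2, [0, -0.01, 0], [0, 0, 0]],
    [0.2, [0, -0.02, 0], [0, 0, 0]],
    [0.2, [0, -0.03, 0], [0, 0, 0]],
    [0.2, [0, -0.03, 0], [0, 0, 0]],
    [0.2, [0, -0.02, 0], [0, 0, 0]],
    [0.2, [0, -0.01, 0], [0, 0, 0]],
    [0.2, [0, 0, 0], [0, 0, 0]],
  ],
)

```text
clock: 10.77
tcp_pos: [0.4274, 0.2993, 0.1541]
orientation: [0.004, 2.222, -2.217]
contact_force: [0.3, 1.1, -5.2]
grip_width: 0.0369
```

```bash
python3 - <<'E'
from h import *
f=r.grab_frame('wrist'); save('w6',f); o=r.get_obs(); print(o['tcp_pos'],o['grip_width'],o['contact_force'])
E
```

```text
[0.4266432  0.29859234 0.15229784] 0.036782322465568305 [-1.87005224e-01 -3.56960163e-03 -4.41526126e+00]
```

View pics/w6.png

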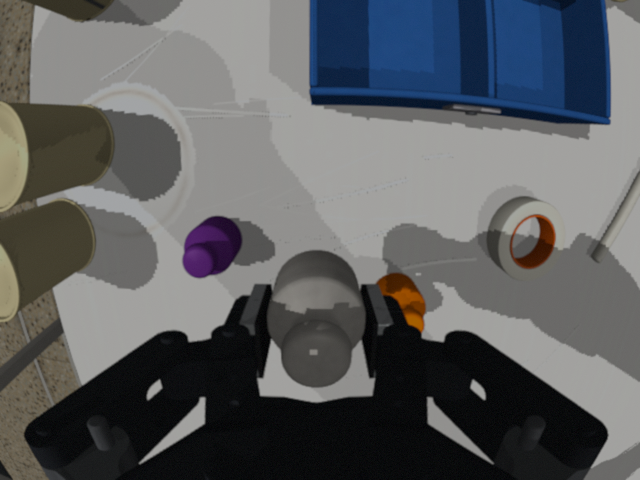

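>>> jog_arm(
  motion=[
    [0.2, [-0.012, 0, 0.004], [0, 0, 0]],
    [0.2, [-0.025, 0, 0.01], [0, 0, 0]],
    [0.2, [-0.03, 0, 0.013], [0, 0, 0]],
    [0.2, [-0.03, 0, 0.013], [0, 0, 0]],
    [0.2, [-0.025, 0, 0.01], [0, 0, 0]],
    [0.2, [-0.012, 0, 0.004], [0, 0, 0]],
    [0.2, [-0.004, 0, 0], [0, 0, 0]],
    [0.2, [0, 0, 0], [0, 0, 0]],
    [0.2, [0, 0, 0], [0, 0, 0]],
  ],
)

```text
clock: 11.57
tcp_pos: [0.5628, 0.2452, 0.1502]
orientation: [0.005, -2.22, 2.221]
contact_force: [-0.3, 0.7, -4.4]
grip_width: 0.0367
```

```bash
python3 - <<'E'
from h import *
f=r.grab_frame('wrist'); save('w7',f); o=r.get_obs(); print(o['tcp_pos'],o['grip_width'],o['contact_force'])
E
```

```text
[0.56253638 0.24561    0.15062049] 0.03698320705865462 [-0.5545102   0.16924176 -3.73493661]
```

View pics/w7.png

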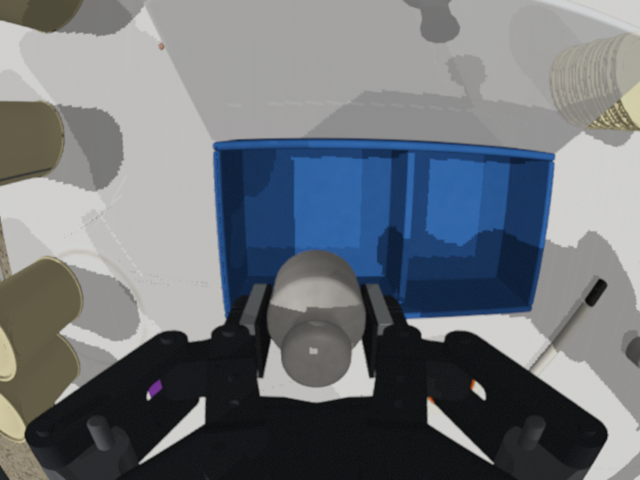

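The weight is centred over the left well, which spans columns 220–405 around 316. Lowering.

>>> jog_arm(
  motion=[
    [0.2, [0, 0.012, 0], [0, 0, 0]],
    [0.2, [0, 0.022, 0], [0, 0, 0]],
    [0.2, [0, 0.025, 0], [0, 0, 0]],
    [0.2, [0, 0.022, 0], [0, 0, 0]],
    [0.2, [0, 0.014, 0], [0, 0, 0]],
    [0.2, [0, 0.008, 0], [0, 0, 0]],
    [0.2, [0, 0.004, 0], [0, 0, 0]],
    [0.2, [0, 0.002, 0], [0, 0, 0]],
    [0.2, [0, 0, 0], [0, 0, 0]],
    [0.2, [0, 0, 0], [0, 0, 0]],
  ],
)

```text
clock: 12.45
tcp_pos: [0.5651, 0.2451, 0.0436]
orientation: [0.002, 2.222, -2.22]
contact_force: [-0.9, 0.2, -3.6]
grip_width: 0.0366
```

>>> jog_arm(
  motion=[
    [0.2, [0, 0.003, 0], [0, 0, 0]],
    [0.2, [0, 0.002, 0], [0, 0, 0]],
    [0.2, [0, 0, 0], [0, 0, 0]],
    [0.2, [0, 0, 0], [0, 0, 0]],
  ],
)

```text
clock: 12.78
tcp_pos: [0.565, 0.2449, 0.0381]
orientation: [0.002, 2.222, -2.22]
contact_force: [1.0, 0.5, -1.7]
grip_width: 0.0363
```

>>> jog_arm(
  motion=[
    [0.5, [0, 0, 0], [0, 0, 0]],
    [0.65, [0, 0, 0], [0, 0, 0]],
    [0.65, [0, 0, 0], [0, 0, 0]],
    [0.65, [0, -0.01, 0], [0, 0, 0]],
    [0.65, [0, -0.02, 0], [0, 0, 0]],
    [0.65, [0, -0.03, 0], [0, 0, 0]],
    [0.65, [0, -0.035, 0], [0, 0, 0]],
    [0.65, [0, -0.035, 0], [0, 0, 0]],
    [0.65, [0, -0.02, 0], [0, 0, 0]],
    [0.65, [0, -0.01, 0], [0, 0, 0]],
  ],
)

```text
clock: 13.62
tcp_pos: [0.566, 0.2462, 0.2023]
orientation: [0.006, 2.222, -2.214]
contact_force: [0.3, -0.4, 0.6]
grip_width: 0.0556
```

```bash
python3 - <<'E'
from h import *
f=r.grab_frame('wrist'); save('w8',f); o=r.get_obs(); print(o['tcp_pos'],o['grip_width'],o['contact_force'])
E
```

```text
[0.56613166 0.24618578 0.20240111] 0.055619553498353694 [1.01708258 1.22469121 0.64250301]
```

View pics/w8.png

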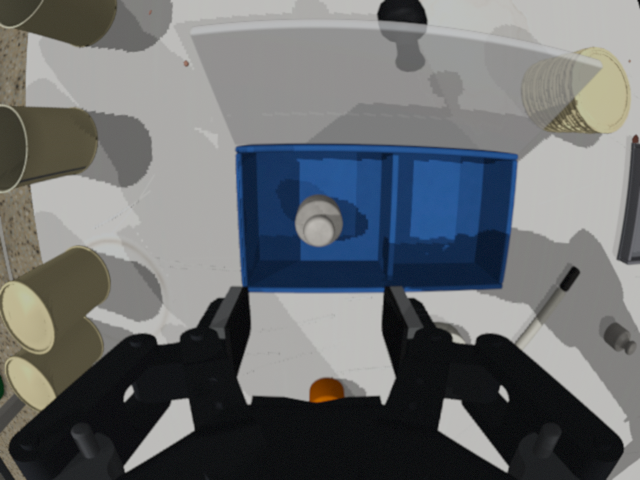

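>>> jog_arm(
  motion=[
    [0.55, [0.0046, 0, 0.0116], [0, 0, 0]],
    [0.55, [0.0107, 0, 0.027], [0, 0, 0]],
    [0.55, [0.0153, 0, 0.0386], [0, 0, 0]],
    [0.55, [0.0153, 0, 0.0386], [0, 0, 0]],
    [0.55, [0.0153, 0, 0.0386], [0, 0, 0]],
    [0.55, [0.0153, 0, 0.0386], [0, 0, 0]],
    [0.55, [0.0153, 0, 0.0386], [0, 0, 0]],
    [0.55, [0.0153, 0, 0.0386], [0, 0, 0]],
    [0.55, [0.0153, 0, 0.0386], [0, 0, 0]],
    [0.55, [0.0153, 0, 0.0386], [0, 0, 0]],
  ],
)

```text
clock: 14.5
tcp_pos: [0.4234, -0.1048, 0.1957]
orientation: [0.003, -2.22, 2.219]
contact_force: [0.1, -0.1, 0.5]
grip_width: 0.0466
```

>>> jog_arm(
  motion=[
    [0.55, [0.0107, 0, 0.027], [0, 0, 0]],
    [0.55, [0.0046, 0.01, 0.0116], [0, 0, 0]],
    [0.55, [0, 0.025, 0], [0, 0, 0]],
    [0.55, [0, 0.025, 0], [0, 0, 0]],
    [0.55, [0, 0.015, 0], [0, 0, 0]],
    [0.55, [0, 0, 0], [0, 0, 0]],
    [0.55, [0, 0, 0], [0, 0, 0]],
  ],
)

```text
clock: 15.08
tcp_pos: [0.4092, -0.1413, 0.121]
orientation: [0.005, -2.22, 2.218]
contact_force: [0.6, 0.7, 0.4]
grip_width: 0.0472
```

```bash
python3 - <<'E'
from h import *
f=r.grab_frame('wrist'); save('w9',f); o=r.get_obs(); print(o['tcp_pos'],o['grip_width'],o['contact_force'])
E
```

```text
[ 0.41036622 -0.141354    0.12208286] 0.047349284877634526 [0.43887113 0.14490697 0.78798361]
```

View pics/w9.png

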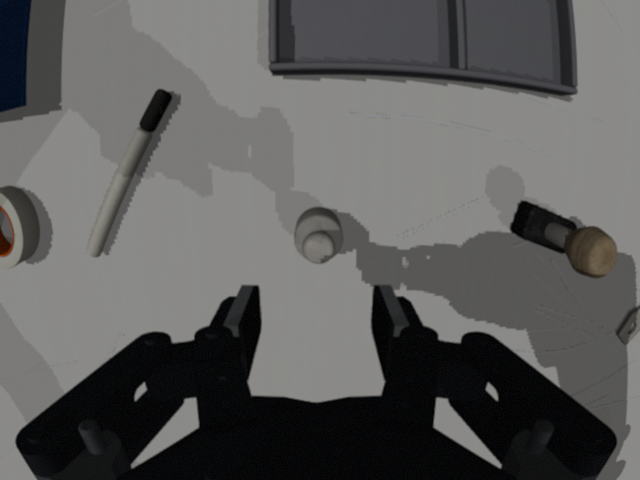

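>>> jog_arm(
  motion=[
    [0.55, [-0.002, 0.012, 0], [0, 0, 0]],
    [0.55, [0, 0.022, 0], [0, 0, 0]],
    [0.55, [0, 0.024, 0], [0, 0, 0]],
    [0.55, [0, 0.02, 0], [0, 0, 0]],
    [0.55, [0, 0.012, 0], [0, 0, 0]],
    [0.55, [0, 0.005, 0], [0, 0, 0]],
    [0.55, [0, 0, 0], [0, 0, 0]],
    [0.55, [0, 0, 0], [0, 0, 0]],
    [0.2, [0, 0, 0], [0, 0, 0]],
    [0.15, [0, 0, 0], [0, 0, 0]],
  ],
  force=50,
)

```text
clock: 15.97
tcp_pos: [0.4143, -0.1417, 0.0288]
orientation: [0.003, 2.22, -2.221]
contact_force: [-0.4, 0.2, 4.6]
grip_width: 0.0295
```

>>> jog_arm(
  motion=[
    [0.15, [0, 0, 0], [0, 0, 0]],
    [0.15, [0, 0, 0], [0, 0, 0]],
    [0.15, [0, 0, 0], [0, 0, 0]],
  ],
)

```text
clock: 16.22
tcp_pos: [0.4143, -0.1417, 0.0288]
orientation: [0.003, 2.22, -2.221]
contact_force: [-0.8, 0.7, 5.6]
grip_width: 0.0298
```

>>> jog_arm(
  motion=[
    [0.15, [0, -0.01, 0], [0, 0, 0]],
    [0.15, [0, -0.02, 0], [0, 0, 0]],
    [0.15, [0, -0.03, 0], [0, 0, 0]],
    [0.15, [0, -0.03, 0], [0, 0, 0]],
    [0.15, [0, -0.03, 0], [0, 0, 0]],
    [0.15, [-0.005, -0.02, -0.01], [0, 0, 0]],
    [0.15, [-0.012, 0, -0.022], [0, 0, 0]],
    [0.15, [-0.018, 0, -0.033], [0, 0, 0]],
    [0.15, [-0.018, 0, -0.035], [0, 0, 0]],
    [0.15, [-0.018, 0, -0.035], [0, 0, 0]],
  ],
)

```text
clock: 17.05
tcp_pos: [0.4846, -0.0054, 0.169]
orientation: [-0.003, -2.221, 2.222]
contact_force: [0.8, 0.2, -2.6]
grip_width: 0.029
```

>>> jog_arm(
  motion=[
    [0.15, [-0.018, 0, -0.035], [0, 0, 0]],
    [0.15, [-0.018, 0, -0.035], [0, 0, 0]],
    [0.15, [-0.018, 0, -0.033], [0, 0, 0]],
    [0.15, [-0.014, 0, -0.025], [0, 0, 0]],
    [0.15, [-0.008, 0, -0.015], [0, 0, 0]],
    [0.15, [-0.004, 0, -0.007], [0, 0, 0]],
    [0.15, [0, 0, 0], [0, 0, 0]],
    [0.15, [0, 0, 0], [0, 0, 0]],
  ],
)

```text
clock: 17.72
tcp_pos: [0.5638, 0.1424, 0.1677]
orientation: [0.0, -2.22, 2.222]
contact_force: [0.3, -0.7, -3.2]
grip_width: 0.0292
```

```bash
python3 - <<'E'
from h import *
f=r.grab_frame('wrist'); save('w10',f); o=r.get_obs(); print(o['tcp_pos'],o['grip_width'],o['contact_force'])
E
```

```text
[0.56365157 0.14161263 0.16760575] 0.02912540017180933 [ 0.08697867 -0.54974199 -2.3437956 ]
```

View pics/w10.png

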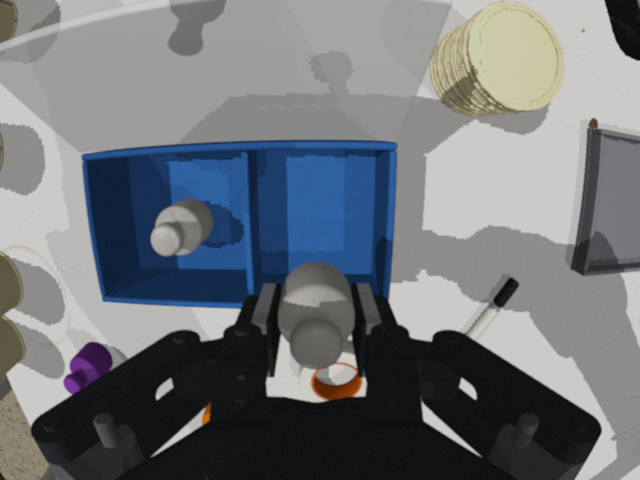

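Centred over the right well, columns 257–385. Lowering.

>>> jog_arm(
  motion=[
    [0.15, [0, 0.012, 0], [0, 0, 0]],
    [0.15, [0, 0.022, 0], [0, 0, 0]],
    [0.15, [0, 0.026, 0], [0, 0, 0]],
    [0.15, [0, 0.024, 0], [0, 0, 0]],
    [0.15, [0, 0.018, 0], [0, 0, 0]],
    [0.15, [0, 0.01, 0], [0, 0, 0]],
    [0.15, [0, 0.005, 0], [0, 0, 0]],
    [0.15, [0, 0.003, 0], [0, 0, 0]],
    [0.15, [0, 0, 0], [0, 0, 0]],
    [0.15, [0, 0, 0], [0, 0, 0]],
  ],
)

```text
clock: 18.6
tcp_pos: [0.565, 0.1437, 0.0485]
orientation: [0.002, 2.221, -2.22]
contact_force: [0.1, 0.9, -2.4]
grip_width: 0.0293
```

>>> jog_arm(
  motion=[
    [0.15, [0, 0.002, 0], [0, 0, 0]],
    [0.15, [0, 0.002, 0], [0, 0, 0]],
    [0.15, [0, 0, 0], [0, 0, 0]],
    [0.15, [0, 0, 0], [0, 0, 0]],
  ],
)

```text
clock: 18.93
tcp_pos: [0.5652, 0.1439, 0.0449]
orientation: [0.002, 2.221, -2.22]
contact_force: [-1.0, -1.3, 4.6]
grip_width: 0.0294
```

Contact force is now +4.6 N, so it is standing on the floor of the well. I'll release and rise.

>>> jog_arm(
  motion=[
    [0.35, [0, 0, 0], [0, 0, 0]],
    [0.5, [0, 0, 0], [0, 0, 0]],
    [0.5, [0, 0, 0], [0, 0, 0]],
    [0.5, [0, -0.01, 0], [0, 0, 0]],
    [0.5, [0, -0.02, 0], [0, 0, 0]],
    [0.5, [0, -0.03, 0], [0, 0, 0]],
    [0.5, [0, -0.035, 0], [0, 0, 0]],
    [0.5, [0, -0.035, 0], [0, 0, 0]],
    [0.5, [0, -0.02, 0], [0, 0, 0]],
    [0.5, [0, -0.01, 0], [0, 0, 0]],
  ],
)

```text
clock: 19.77
tcp_pos: [0.5659, 0.1443, 0.2078]
orientation: [0.006, 2.22, -2.217]
contact_force: [0.9, 0.7, -0.5]
grip_width: 0.0427
```

```bash
python3 - <<'E'
from h import *
f=r.grab_frame('wrist'); save('w11',f); o=r.get_obs(); print(o['tcp_pos'],o['grip_width'],o['contact_force'])
E
```

```text
[0.5660696  0.14429411 0.20793254] 0.042861001614672926 [0.46332655 0.66102925 0.58049655]
```

View pics/w11.png

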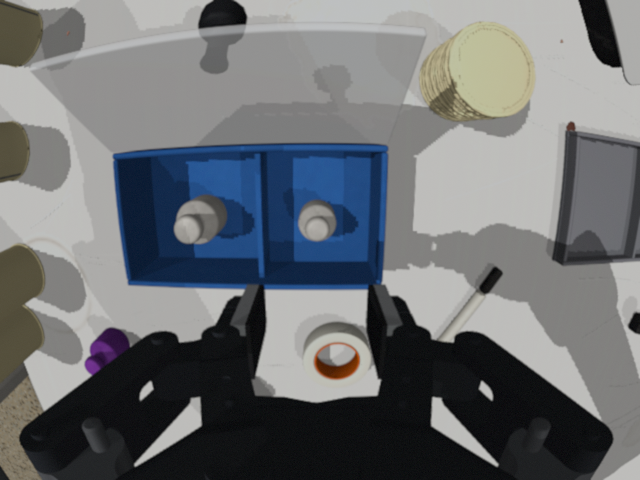

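Both weights stand upright in their wells, at (200,220) and (318,220). Now I'll measure the tape properly, since my first window cut it off, along with the tray.

```bash
python3 - <<'E'
from h import *
for nm in('top0','scene0'):
    P=cloud(dict(np.load(nm+'.npz'))).reshape(-1,3)
    p=P[(np.abs(P[:,0]-.42)<.06)&(np.abs(P[:,1]-.125)<.065)&(P[:,2]>.018)&(P[:,2]<.035)]
    c,rad=cv2.minEnclosingCircle((p[:,:2]*1000).astype(np.float32)); print(nm,len(p),c,rad,np.percentile(p,[1,99],axis=0).round(3))
    p=P[(P[:,0]>.49)&(P[:,0]<.69)&(P[:,1]<-.09)&(P[:,1]>-.35)&(P[:,2]>.015)&(P[:,2]<.03)]
    print(cv2.minAreaRect((p[:,:2]*1000).astype(np.float32)))
E
```

```text
top0 314 (421.0984802246094, 125.75787353515625) 33.90900802612305 [[0.389 0.094 0.019]
 [0.453 0.157 0.029]]
((587.8336181640625, -216.31512451171875), (141.30535888671875, 212.0695343017578), 0.509493350982666)
scene0 458 (419.01556396484375, 123.3392105102539) 35.58187484741211 [[0.385 0.09  0.018]
 [0.452 0.157 0.026]]
((584.3630981445312, -218.82020568847656), (144.59085083007812, 216.5810089111328), 1.133316993713379)
```

>>> jog_arm(
  motion=[
    [0.4, [0.01, 0, 0], [0, 0, 0]],
    [0.4, [0.025, 0, 0], [0, 0, 0]],
    [0.4, [0.035, 0, -0.002], [0, 0, 0]],
    [0.4, [0.035, 0, -0.003], [0, 0, 0]],
    [0.4, [0.026, 0.015, 0], [0, 0, 0]],
    [0.4, [0.015, 0.03, 0], [0, 0, 0]],
    [0.4, [0, 0.03, 0], [0, 0, 0]],
    [0.4, [0, 0.02, 0], [0, 0, 0]],
    [0.4, [0, 0.01, 0], [0, 0, 0]],
    [0.4, [0, 0, 0], [0, 0, 0]],
  ],
)

```text
clock: 20.65
tcp_pos: [0.4154, 0.1475, 0.0957]
orientation: [0.008, -2.216, 2.221]
contact_force: [0.4, 0.3, 0.9]
grip_width: 0.0342
```

>>> jog_arm(
  motion=[
    [0.4, [0, 0, 0], [0, 0, 0]],
    [0.4, [0, 0, 0], [0, 0, 0]],
  ],
)

```text
clock: 20.82
tcp_pos: [0.4188, 0.1489, 0.0991]
orientation: [0.001, 2.222, -2.221]
contact_force: [0.3, 0.3, 1.2]
grip_width: 0.0342
```

```bash
python3 - <<'E'
from h import *
f=r.grab_frame('wrist'); save('w12',f); o=r.get_obs(); print(o['tcp_pos'],o['grip_width'],f['xyz'],f['fx'],f['cx'],f['cy'])
T=R.from_rotvec(f['orientation']).as_matrix()
def pix(p):
    d=T.T@(np.array(p)-f['xyz']); th=np.arctan2(np.hypot(d[0],d[1]),d[2]); a=np.arctan2(d[1],d[0])
    return f['cx']+f['fx']*th*np.cos(a), f['cy']+f['fx']*th*np.sin(a)
im=cv2.imread('pics/w12.png')
for rad,z,c in((.034,.024,(0,0,255)),(.016,.024,(0,255,0))):
    pts=np.array([pix((.420+rad*np.cos(t),.1255+rad*np.sin(t),z)) for t in np.linspace(0,6.28,60)]).astype(int)
    cv2.polylines(im,[pts],True,c,1)
cv2.imwrite('pics/w12b.png',im)
E
```

```text
[0.41907448 0.14895211 0.09943785] 0.03412610951283572 [0.48925054 0.14872665 0.22330906] 371.64829954431775 315.78284173111814 236.97608881610853
```

View pics/w12b.png

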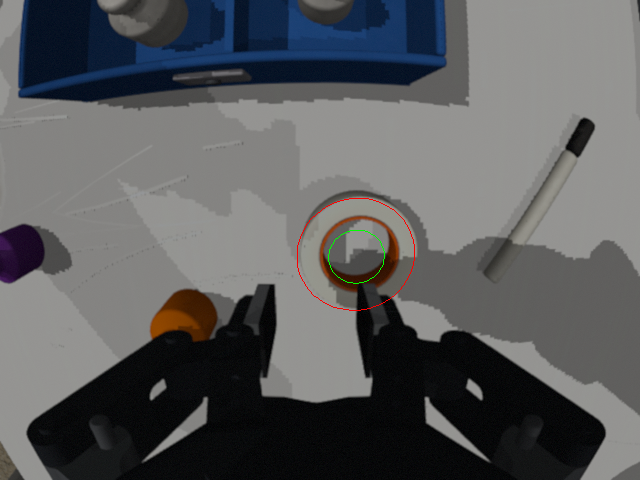

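The overlay fits the tape: ring centre (359,253) against the predicted (357,254). The right finger lines up with the hole. Descending.

>>> jog_arm(
  motion=[
    [0.4, [-0.001, 0.01, 0], [0, 0, 0]],
    [0.4, [0, 0.018, 0], [0, 0, 0]],
    [0.4, [0, 0.018, 0], [0, 0, 0]],
    [0.4, [0, 0.014, 0], [0, 0, 0]],
    [0.4, [0, 0.008, 0], [0, 0, 0]],
    [0.4, [0, 0.005, 0], [0, 0, 0]],
    [0.4, [0, 0.002, 0], [0, 0, 0]],
    [0.4, [0, 0, 0], [0, 0, 0]],
    [0.4, [0, 0, 0], [0, 0, 0]],
  ],
  force=30,
)

```text
clock: 21.62
tcp_pos: [0.4199, 0.1488, 0.0241]
orientation: [0.001, 2.221, -2.221]
contact_force: [0.4, -0.0, 0.9]
grip_width: 0.0341
```

>>> jog_arm(
  motion=[
    [0.15, [0, 0, 0], [0, 0, 0]],
    [0.1, [0, 0, 0], [0, 0, 0]],
    [0.1, [0, 0, 0], [0, 0, 0]],
    [0.1, [0, 0, 0], [0, 0, 0]],
  ],
)

```text
clock: 21.95
tcp_pos: [0.42, 0.149, 0.0243]
orientation: [0.002, 2.221, -2.22]
contact_force: [-1.0, -0.4, 6.5]
grip_width: 0.0135
```

>>> jog_arm(
  motion=[
    [0.1, [0, -0.01, 0], [0, 0, 0]],
    [0.1, [0, -0.02, 0], [0, 0, 0]],
    [0.1, [0, -0.025, 0], [0, 0, 0]],
    [0.1, [0, -0.02, 0], [0, 0, 0]],
    [0.1, [0, -0.005, 0], [0, 0, 0]],
    [0.1, [0, 0, 0], [0, 0, 0]],
  ],
)

```text
clock: 22.45
tcp_pos: [0.4204, 0.1488, 0.1052]
orientation: [0.004, 2.221, -2.219]
contact_force: [-0.3, -0.1, -0.7]
grip_width: 0.0134
```

```bash
python3 - <<'E'
from h import *
f=r.grab_frame('wrist'); save('w13',f); o=r.get_obs(); print(o['tcp_pos'],o['grip_width'],o['contact_force'])
f=r.grab_frame('scene'); cv2.imwrite('pics/s13.png',cv2.resize(cv2.cvtColor(f['image'],cv2.COLOR_RGB2BGR)[180:380,180:450],None,fx=2.5,fy=2.5))
E
```

```text
[0.41963118 0.14846621 0.10408082] 0.01333103751050264 [ 0.03252026 -0.63465384 -1.03468623]
```

View pics/w13.png

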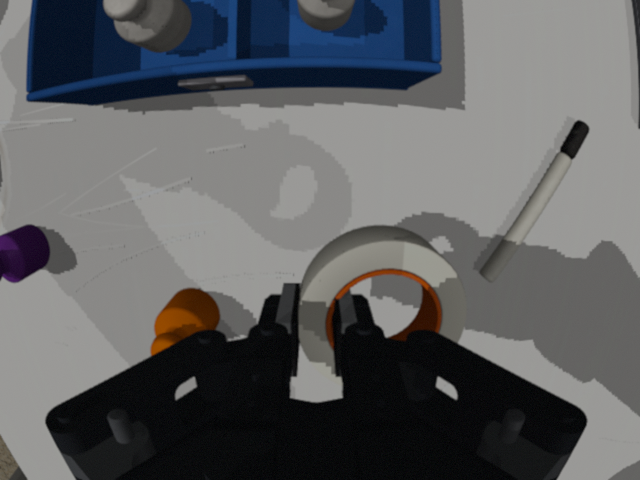

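View pics/s13.png

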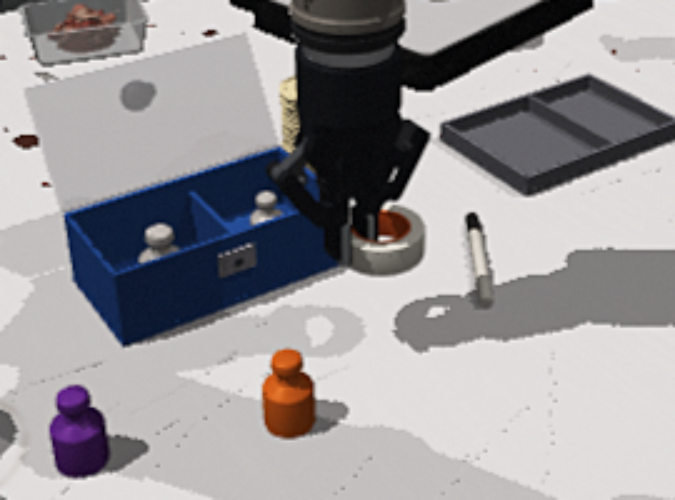

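>>> jog_arm(
  motion=[
    [0.1, [-0.005, -0.01, 0.009], [0, 0, 0]],
    [0.1, [-0.0134, -0.01, 0.0238], [0, 0, 0]],
    [0.1, [-0.0184, 0, 0.0327], [0, 0, 0]],
    [0.1, [-0.0184, 0, 0.0327], [0, 0, 0]],
    [0.1, [-0.0184, 0, 0.0327], [0, 0, 0]],
    [0.1, [-0.0184, 0, 0.0327], [0, 0, 0]],
    [0.1, [-0.0184, 0, 0.0327], [0, 0, 0]],
    [0.1, [-0.0184, 0, 0.0327], [0, 0, 0]],
    [0.1, [-0.0167, 0, 0.0298], [0, 0, 0]],
    [0.1, [-0.0117, 0, 0.0208], [0, 0, 0]],
  ],
)

```text
clock: 23.38
tcp_pos: [0.5766, -0.1348, 0.1216]
orientation: [-0.001, -2.218, 2.22]
contact_force: [-0.0, -1.0, -1.2]
grip_width: 0.0137
```

>>> jog_arm(
  motion=[
    [0.1, [-0.0067, 0, 0.0119], [0, 0, 0]],
    [0.1, [-0.0033, 0, 0.006], [0, 0, 0]],
    [0.1, [0, 0, 0], [0, 0, 0]],
    [0.1, [0, 0, 0], [0, 0, 0]],
  ],
)

```text
clock: 23.72
tcp_pos: [0.5858, -0.147, 0.1228]
orientation: [0.004, -2.223, 2.22]
contact_force: [0.1, 0.9, -0.1]
grip_width: 0.0133
```

```bash
python3 - <<'E'
from h import *
f=r.grab_frame('wrist'); save('w14',f); o=r.get_obs(); print(o['tcp_pos'],o['grip_width'],o['contact_force'])
f=r.grab_frame('scene'); cv2.imwrite('pics/s14.png',cv2.resize(cv2.cvtColor(f['image'],cv2.COLOR_RGB2BGR)[140:340,280:550],None,fx=2.5,fy=2.5))
E
```

```text
[ 0.58583361 -0.14652438  0.12308577] 0.01346559361913204 [ 0.20308369  0.05916299 -0.4043029 ]
```

View pics/w14.png

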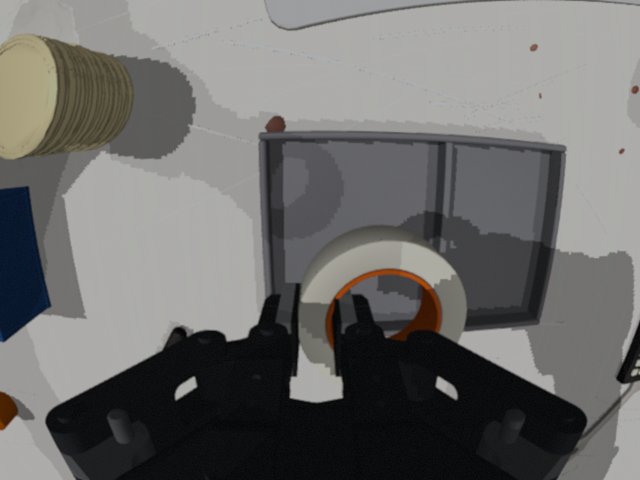

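View pics/s14.png

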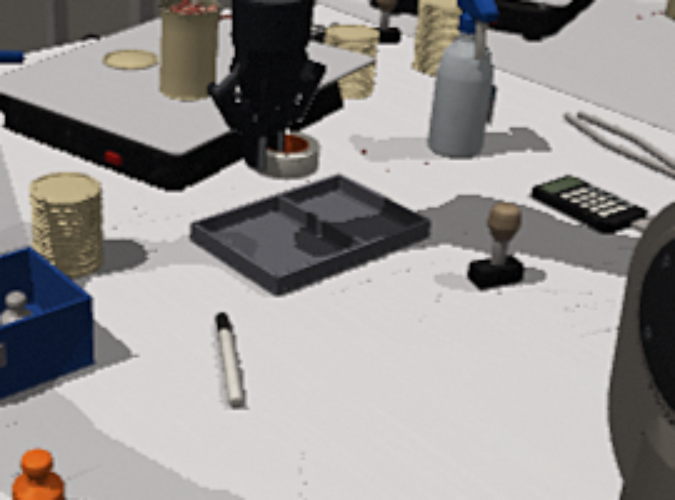

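>>> jog_arm(
  motion=[
    [0.1, [0, 0.01, 0.002], [0, 0, 0]],
    [0.1, [0, 0.018, 0], [0, 0, 0]],
    [0.1, [0, 0.02, 0], [0, 0, 0]],
    [0.1, [0, 0.018, 0], [0, 0, 0]],
    [0.1, [0, 0.012, 0], [0, 0, 0]],
    [0.1, [0, 0.007, 0], [0, 0, 0]],
    [0.1, [0, 0.004, 0], [0, 0, 0]],
    [0.1, [0, 0.002, 0], [0, 0, 0]],
    [0.1, [0, 0, 0], [0, 0, 0]],
    [0.1, [0, 0, 0], [0, 0, 0]],
  ],
)

```text
clock: 24.65
tcp_pos: [0.5872, -0.1509, 0.0333]
orientation: [0.001, 2.22, -2.221]
contact_force: [0.3, -0.1, -0.1]
grip_width: 0.0135
```

>>> jog_arm(
  motion=[
    [0.1, [0, 0.002, 0], [0, 0, 0]],
    [0.1, [0, 0.002, 0], [0, 0, 0]],
    [0.1, [0, 0, 0], [0, 0, 0]],
    [0.1, [0, 0, 0], [0, 0, 0]],
  ],
)

```text
clock: 24.98
tcp_pos: [0.5872, -0.151, 0.0293]
orientation: [0.002, 2.22, -2.221]
contact_force: [-0.4, 0.9, 4.1]
grip_width: 0.0135
```

>>> jog_arm(
  motion=[
    [0.22, [0, 0, 0], [0, 0, 0]],
    [0.3, [0, 0, 0], [0, 0, 0]],
    [0.3, [0, 0, 0], [0, 0, 0]],
    [0.3, [0, -0.008, 0], [0, 0, 0]],
    [0.3, [0, -0.02, 0], [0, 0, 0]],
    [0.3, [0, -0.03, 0], [0, 0, 0]],
    [0.3, [0, -0.035, 0], [0, 0, 0]],
    [0.3, [0, -0.03, 0], [0, 0, 0]],
    [0.3, [0, -0.02, 0], [0, 0, 0]],
    [0.3, [0, -0.01, 0], [0, 0, 0]],
  ],
)

```text
clock: 25.82
tcp_pos: [0.5881, -0.151, 0.1855]
orientation: [0.006, 2.218, -2.22]
contact_force: [1.4, 0.1, 0.1]
grip_width: 0.0258
```

```bash
python3 - <<'E'
from h import *
f=r.grab_frame('wrist'); save('w15',f); o=r.get_obs(); print(o['tcp_pos'],o['grip_width'],o['contact_force'])
E
```

```text
[ 0.58842673 -0.15113092  0.1858634 ] 0.02576469276476086 [ 0.64376865 -0.14646168 -0.54589782]
```

View pics/w15.png

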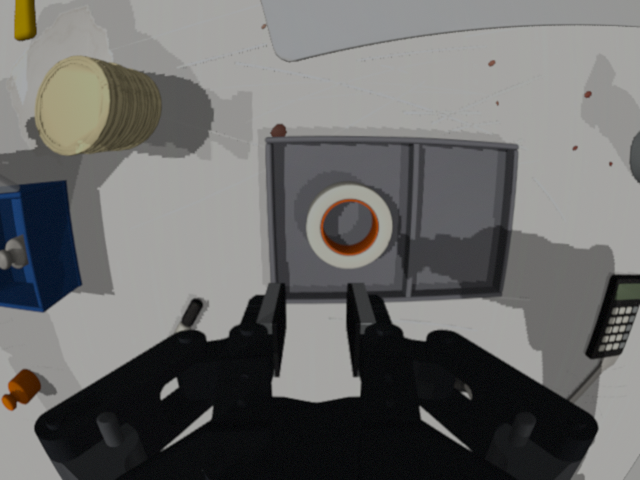

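>>> jog_arm(
  motion=[
    [0.65, [0.008, 0, 0.007], [0, 0, 0]],
    [0.65, [0.02, 0, 0.018], [0, 0, 0]],
    [0.65, [0.028, 0, 0.026], [0, 0, 0]],
    [0.65, [0.028, 0, 0.026], [0, 0, 0]],
    [0.65, [0.028, 0, 0.026], [0, 0, 0]],
    [0.65, [0.028, 0, 0.026], [0, 0, 0]],
    [0.65, [0.018, 0, 0.017], [0, 0, 0]],
    [0.65, [0.009, 0, 0.008], [0, 0, 0]],
    [0.65, [0.004, 0, 0.003], [0, 0, 0]],
    [0.65, [0, 0, 0], [0, 0, 0]],
  ],
)

```text
clock: 26.7
tcp_pos: [0.4145, -0.3079, 0.1806]
orientation: [0.0, -2.221, 2.219]
contact_force: [0.7, 0.2, -0.7]
grip_width: 0.0557
```

>>> jog_arm(
  motion=[
    [0.65, [0, 0, 0], [0, 0, 0]],
    [0.65, [0, 0, 0], [0, 0, 0]],
  ],
)

```text
clock: 26.87
tcp_pos: [0.4171, -0.3062, 0.1814]
orientation: [-0.003, 2.221, -2.219]
contact_force: [0.6, 0.5, 0.3]
grip_width: 0.0553
```

```bash
python3 - <<'E'
from h import *
f=r.grab_frame('wrist'); save('w16',f); o=r.get_obs(); print(o['tcp_pos'],o['grip_width'],o['contact_force'])
T=R.from_rotvec(f['orientation']).as_matrix()
def pix(p):
    d=T.T@(np.array(p)-f['xyz']); th=np.arctan2(np.hypot(d[0],d[1]),d[2]); a=np.arctan2(d[1],d[0])
    return f['cx']+f['fx']*th*np.cos(a), f['cy']+f['fx']*th*np.sin(a)
im=cv2.imread('pics/w16.png')
for rad,z,c in((.016,.070,(0,255,0)),(.025,0.01,(0,0,255))):
    pts=np.array([pix((.417+rad*np.cos(t),-.308+rad*np.sin(t),z)) for t in np.linspace(0,6.28,60)]).astype(int)
    cv2.polylines(im,[pts],True,c,1)
cv2.imwrite('pics/w16b.png',im)
E
```

```text
[ 0.41703588 -0.30636301  0.18145353] 0.055610715584412905 [ 0.56435429 -0.53478375  0.10485385]
```

View pics/w16b.png

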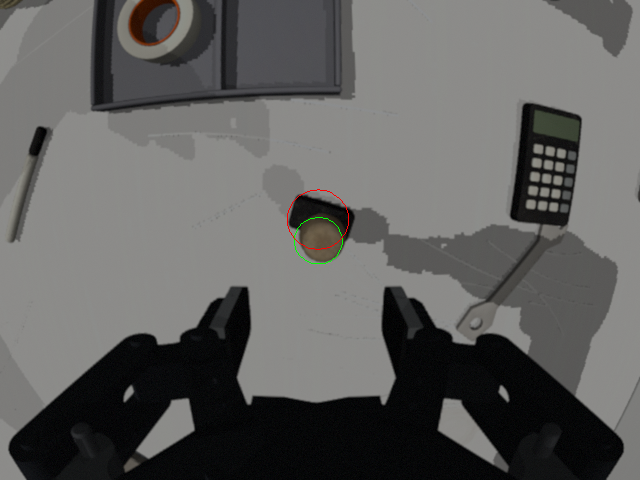

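Knob at (320,240) matches the predicted circle. Descending to grip it at z ≈ 0.069.

>>> jog_arm(
  motion=[
    [0.65, [0, 0.012, 0.0015], [0, 0, 0]],
    [0.65, [0, 0.022, 0], [0, 0, 0]],
    [0.65, [0, 0.026, 0], [0, 0, 0]],
    [0.65, [0, 0.024, 0], [0, 0, 0]],
    [0.65, [0, 0.016, 0], [0, 0, 0]],
    [0.65, [0, 0.009, 0], [0, 0, 0]],
    [0.65, [0, 0.0035, 0], [0, 0, 0]],
    [0.65, [0, 0, 0], [0, 0, 0]],
    [0.65, [0, 0, 0], [0, 0, 0]],
  ],
  force=30,
)

```text
clock: 27.67
tcp_pos: [0.4165, -0.3094, 0.0698]
orientation: [0.001, 2.22, -2.221]
contact_force: [-0.2, 0.3, -0.5]
grip_width: 0.0553
```

>>> jog_arm(
  motion=[
    [0.3, [0, 0, 0], [0, 0, 0]],
    [0.2, [0, 0, 0], [0, 0, 0]],
    [0.2, [0, 0, 0], [0, 0, 0]],
    [0.2, [0, 0, 0], [0, 0, 0]],
    [0.2, [0, 0, 0], [0, 0, 0]],
  ],
)

```text
clock: 28.08
tcp_pos: [0.4163, -0.3101, 0.0702]
orientation: [0.002, 2.219, -2.222]
contact_force: [0.2, -0.5, 6.9]
grip_width: 0.0287
```

>>> jog_arm(
  motion=[
    [0.2, [0, -0.01, 0], [0, 0, 0]],
    [0.2, [0, -0.02, 0], [0, 0, 0]],
    [0.2, [0, -0.025, 0], [0, 0, 0]],
    [0.2, [0, -0.015, 0], [0, 0, 0]],
    [0.2, [-0.01, -0.005, -0.002], [0, 0, 0]],
    [0.2, [-0.02, 0, -0.005], [0, 0, 0]],
    [0.2, [-0.03, 0, -0.006], [0, 0, 0]],
    [0.2, [-0.033, 0, -0.007], [0, 0, 0]],
    [0.2, [-0.033, 0, -0.007], [0, 0, 0]],
    [0.2, [-0.025, 0, -0.005], [0, 0, 0]],
  ],
)

```text
clock: 28.92
tcp_pos: [0.5697, -0.2753, 0.1438]
orientation: [-0.001, 2.221, -2.219]
contact_force: [-0.1, -0.0, -0.6]
grip_width: 0.0286
```

>>> jog_arm(
  motion=[
    [0.2, [-0.014, 0, -0.003], [0, 0, 0]],
    [0.2, [-0.006, 0, -0.001], [0, 0, 0]],
    [0.2, [0, 0, 0], [0, 0, 0]],
    [0.2, [0, 0, 0], [0, 0, 0]],
  ],
)

```text
clock: 29.25
tcp_pos: [0.5857, -0.2734, 0.1434]
orientation: [0.002, -2.221, 2.22]
contact_force: [-0.1, -0.5, -1.1]
grip_width: 0.0286
```

```bash
python3 - <<'E'
from h import *
f=r.grab_frame('wrist'); save('w17',f); o=r.get_obs(); print(o['tcp_pos'],o['grip_width'],o['contact_force'])
f=r.grab_frame('scene'); cv2.imwrite('pics/s17.png',cv2.resize(cv2.cvtColor(f['image'],cv2.COLOR_RGB2BGR)[140:340,280:550],None,fx=2.5,fy=2.5))
E
```

```text
[ 0.5851777  -0.27390912  0.14360195] 0.028858354003064243 [-0.1071481  -0.2531184  -0.30863126]
```

View pics/w17.png

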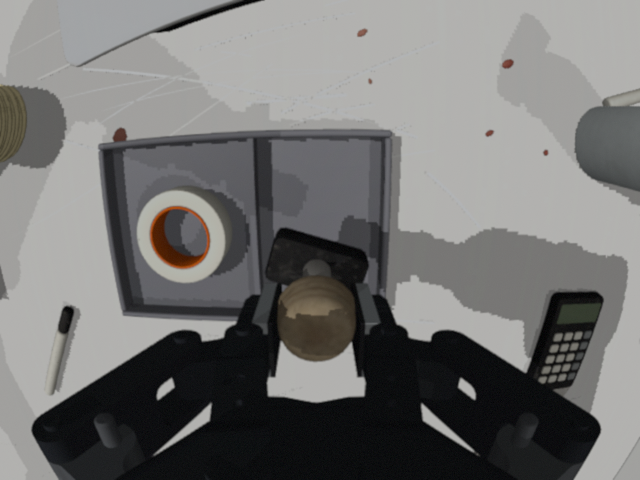

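View pics/s17.png

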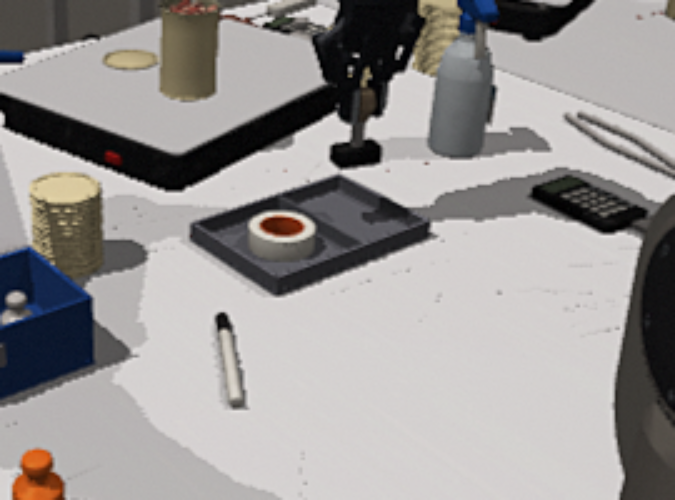

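>>> jog_arm(
  motion=[
    [0.2, [0, 0.008, 0], [0, 0, 0]],
    [0.2, [0, 0.015, 0], [0, 0, 0]],
    [0.2, [0, 0.016, 0], [0, 0, 0]],
    [0.2, [0, 0.012, 0], [0, 0, 0]],
    [0.2, [0, 0.007, 0], [0, 0, 0]],
    [0.2, [0, 0.004, 0], [0, 0, 0]],
    [0.2, [0, 0.002, 0], [0, 0, 0]],
    [0.2, [0, 0, 0], [0, 0, 0]],
    [0.2, [0, 0, 0], [0, 0, 0]],
  ],
)

```text
clock: 30.1
tcp_pos: [0.587, -0.2735, 0.0807]
orientation: [0.001, 2.221, -2.221]
contact_force: [0.7, 0.9, -0.7]
grip_width: 0.0284
```

>>> jog_arm(
  motion=[
    [0.2, [0, 0.002, 0], [0, 0, 0]],
    [0.2, [0, 0.002, 0], [0, 0, 0]],
    [0.2, [0, 0.001, 0], [0, 0, 0]],
    [0.2, [0, 0, 0], [0, 0, 0]],
    [0.2, [0, 0, 0], [0, 0, 0]],
  ],
)

```text
clock: 30.52
tcp_pos: [0.5867, -0.2735, 0.0753]
orientation: [0.001, 2.221, -2.222]
contact_force: [-0.5, -0.6, 1.8]
grip_width: 0.0288
```

>>> jog_arm(
  motion=[
    [0.4, [0, 0, 0], [0, 0, 0]],
    [0.55, [0, 0, 0], [0, 0, 0]],
    [0.65, [0, 0, 0], [0, 0, 0]],
    [0.65, [0, -0.008, 0], [0, 0, 0]],
    [0.65, [0, -0.02, 0], [0, 0, 0]],
    [0.65, [0, -0.03, 0], [0, 0, 0]],
    [0.65, [0, -0.035, 0], [0, 0, 0]],
    [0.65, [0, -0.03, 0], [0, 0, 0]],
    [0.65, [0, -0.02, 0], [0, 0, 0]],
    [0.65, [0, -0.01, 0], [0, 0, 0]],
  ],
)

```text
clock: 31.35
tcp_pos: [0.5881, -0.2738, 0.2324]
orientation: [0.006, 2.217, -2.221]
contact_force: [-0.6, 0.0, -0.2]
grip_width: 0.0557
```

>>> jog_arm(
  motion=[
    [0.65, [0.02, 0, 0.01], [0, 0, 0]],
    [0.65, [0.03, 0, 0.02], [0, 0, 0]],
    [0.65, [0.03, 0, 0.02], [0, 0, 0]],
    [0.65, [0.02, 0, 0.01], [0, 0, 0]],
    [0.65, [0, 0, 0], [0, 0, 0]],
    [0.65, [0, 0, 0], [0, 0, 0]],
    [0.65, [0, 0, 0], [0, 0, 0]],
  ],
)

```text
clock: 31.93
tcp_pos: [0.487, -0.3327, 0.2279]
orientation: [-0.0, 2.222, -2.22]
contact_force: [-0.3, 0.8, 0.3]
grip_width: 0.0551
```

```bash
python3 - <<'E'
from h import *
f=r.grab_frame('scene'); save('s18',f); Q=cloud(f).reshape(-1,3)
f=r.grab_frame('top'); save('t18',f); P=cloud(f).reshape(-1,3)
o=r.get_obs(); print(o['tcp_pos'],o['contact_force'])
for nm,X in(('top',P),('scene',Q)):
    for n,c,rad,lo in(('WL',(.565,.245),.03,.03),('WS',(.565,.144),.03,.035),('stamp',(.587,-.2735),.03,.055),('tape',(.587,-.178),.045,.022),('lids',(.686,.02),.045,.07),('marker',(.452,-.003),.08,.009)):
        p=X[(np.hypot(X[:,0]-c[0],X[:,1]-c[1])<rad)&(X[:,2]>lo)&(X[:,2]<.13)]
        if len(p)>4: print(nm,n,len(p),p.min(0).round(3),p.max(0).round(3))
    p=X[(X[:,1]>.1)&(X[:,1]<.3)&(X[:,0]>.62)&(X[:,0]<.72)&(X[:,2]>.09)&(X[:,2]<.18)]
    if len(p)>50: k=np.polyfit(p[:,0],p[:,2],1); print('flap',len(p),np.pi-np.arctan(k[0]))
E
```

```text
[ 0.4877523  -0.33214152  0.22793699] [ 0.17818151 -0.27453832  0.05894064]
top WL 162 [0.548 0.227 0.032] [0.584 0.266 0.07 ]
top WS 104 [0.551 0.131 0.036] [0.58  0.159 0.068]
top stamp 117 [ 0.574 -0.286  0.068] [ 0.602 -0.256  0.091]
top tape 317 [ 0.553 -0.208  0.022] [ 0.62  -0.143  0.037]
top lids 585 [ 0.654 -0.015  0.071] [0.723 0.055 0.091]
top marker 161 [ 0.398 -0.042  0.009] [0.511 0.036 0.021]
flap 2117 2.223288990829024
scene WL 146 [0.552 0.228 0.039] [0.58  0.262 0.067]
scene WS 103 [0.553 0.128 0.041] [0.575 0.158 0.067]
scene stamp 139 [ 0.569 -0.287  0.055] [ 0.598 -0.258  0.093]
scene tape 259 [ 0.548 -0.213  0.022] [ 0.618 -0.143  0.032]
scene lids 441 [ 0.65  -0.015  0.07 ] [0.723 0.054 0.089]
scene marker 184 [ 0.393 -0.046  0.009] [0.509 0.033 0.015]
flap 3496 2.1037172064503427
```

View pics/s18.png

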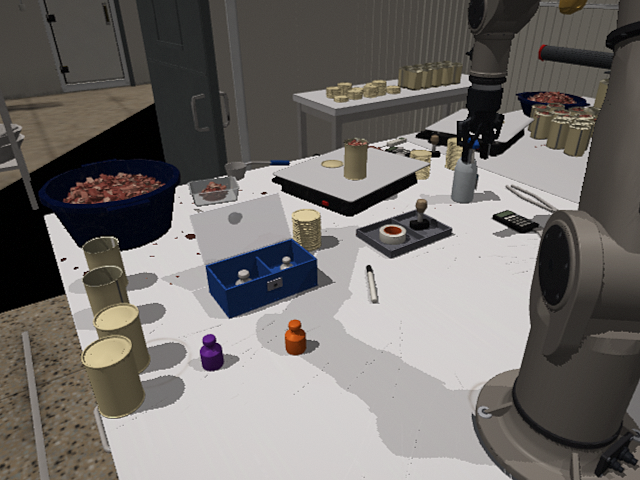

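View pics/t18.png

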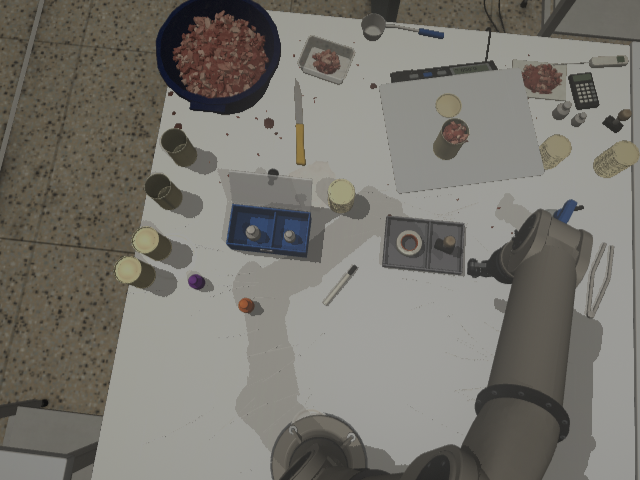

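The final views show the weights at (252,232) and (290,236) in the box, the flap standing open, the tape at (410,243) and the stamp at (449,243) in the tray. The marker and lid stack haven't moved, and neither have the purple and orange look-alikes. Handing in.

```bash
python3 -c "
from h import *
print(r.hand_in())"
```

```text
the job is handed in; nothing more can be done
None
```

Both kits are made up and the job is handed in, at about 32 s on the robot's clock.

**What I did:** I opened the flap by its knob first. Then I stood the large weight in the left well and the small weight in the right well, laid the tape flat in the tray's left compartment, and stood the stamp in the right one.

**Last checks (top and scene cameras):**
- **Flap:** it stands open. The scene camera gives 2.10 rad. The final top view gave 2.22, but that points fit may include the knob; right after release it read 2.11.
- **Weights:** both are upright, the large at about (0.566, 0.245) and the small at about (0.565, 0.144).
- **Tape and stamp:** the tape lies flat at about (0.586, -0.177), and the stamp is upright with its knob at about (0.587, -0.272).
- **Left alone:** the marker, the lid stack, and the purple and orange look-alikes are where they started.
- **Robot:** it touches nothing, and the highest force I saw at the end of any move was about 7 N.

**One disagreement:** the tape closed to 13.5 mm between the pads, not the 18 mm ring given. The hole also looked wider than described. It held and set down without trouble.

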